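# Pull the snap stoppers off the tube rack into the lidded tub

## Robot

A 7-joint arm with a two-finger parallel gripper is mounted at the origin on a cart in front of the work surface, level with it; the furniture and walls round the work are solid. World frame = base frame: x ahead of the robot, y to its left, z up, the work surface at z = 0. Lengths are in m, angles in rad, forces in N, time in s.
With the tool pointing down it reaches from about 0.4 to 0.85 m from the base axis. Payload 6.9 kg.
Tool frame: the origin (TCP) lies at the very end of the fingers, on their centre line; the grasp point (between the pads) lies 19 mm behind it; z points along the fingers, y is the line along which they close (so a half turn about z gives the same grasp; the last joint's range is limited). The gripper opens to 85 mm and grips with 20 to 120 N. Pads are 22 mm wide; open, the fingers measure 114 mm over their backs; the gripper's body (76 mm by 85 mm) begins 54 mm behind the grasp point. The pads swing forward as they close: fully open they stand 13 mm farther back than shut.
Start: joints at [-1.137, 0.507, -0.238, 1.5, 0.126, 1.149, -0.155], TCP at [0.202, 0.592, 0.231] pointing down, gripper open.
Joint ranges: [-3.08, 3.08], [-0.24, 2.05], [-1.43, 1.35], [0, 2.5], [-1.52, 4.66], [0.17, 1.96], [-2.89, 2.89]. Speed limits (rad/s): [2.39, 2.39, 3.14, 3.14, 3.14, 3.14, 3.14].

## Interface

Orientations are given as a rotation vector (axis times angle).
In Python, from plant import bot gives the robot as it stands. The module is installed in compiled form; this text tells all that it offers.
- The arm moves only by the shell command python3 -m creep 'ROWS'. ROWS is JSON, a list of rows, each an object with "gripper": the closure, from 0 (fully open) to 1 (shut); "delta_pos": the shift along the tool's x, y, z in mm, a list of three; "angular": the turn, a rotation vector about the tool's x, y, z in degrees, a list of three. In form: [{"gripper": gripper, "delta_pos": [tx, ty, tz], "angular": [rx, ry, rz]}, ...]. A call has 1 to 8 rows; each row shifts and turns the commanded pose from where the row before left it, along the tool's axes as they then stand; what a row does not reach is not made up. A row lasts 1/8 s, in which the tool goes at most 62.5 mm and 10.7 degrees, less where a joint would pass 70% of its speed; a pose out of reach is approached as far as the arm can. A call with a gripper value outside its range is refused whole. The fingers move at their own pace and stop on an object; the grip force is fixed at half the most. Time passes only in rows, so rows that do not move let the fingers close. It gives the time, the measured TCP pose, the force, the opening and the grip force at its end, in the units of the state.
- bot.sense(): the state, without advancing time (a new reading comes with each control period).
- bot.get_image(name): name is "scene" or "top" or "wrist"; returns the picture (400x640x3 uint8, red, green, blue); there is no depth.
- bot.calibration(name): a dict with "K" (3x3 intrinsics, pixels), "R" (3x3) and "t" (3): a world point X has camera coordinates R X + t; the wrist camera has in their place "T_tool_cam" (4x4, takes a point from camera to tool coordinates, whose origin is the TCP and whose axes are the flange's). Camera axes: x right, y down, z forward; pixel columns grow to the right and rows downward; lengths in m; the calibration is good to about 2 mm. A picture is of the moment at which its call begins: read the wrist's pose just before it. calibration takes no time and is no camera call.
- bot.job_done(): hands the job in; it is judged then, once.
The state is a dict: "t": time; "joints": joint angles; "joint_velocities": joint speeds; "joint_efforts": joint torques, N m; "position": TCP position; "ee_rot": TCP orientation; "contact_force": force on the tool from outside, world axes, zero at the start; "wrist_torque": the same for the moment, N m; "finger_gap": opening from 0.0 (shut) to 1.0 (fully open); "gripper_force": force on a finger pad.
Only numpy, scipy, OpenCV 4.12 (cv2) and the standard library are available. Lean on these libraries where they do the work, as an engineer would, in place of code of your own. Each camera call takes 0.05 s, during which the arm holds its last target. There are 200 camera calls.

## Task

Take the lid off the round tub: tip it up well by its tab while its far edge still rests on the rim, then lift it off and lay it flat on the table clear of the tub. Then pull every snap stopper out of the tubes in the rack and put them all in the tub, and set the lid back on, seated level on the rim. Leave the seed vial and the petri dish where they are.

Things in the scene. Friction and masses are not known exactly. Their poses are not given: they have to be found in the camera images.
- rack: aluminium tube rack, 62 x 262 mm, fixed to the table; origin at the centre of its underside, z up, y along its row of four fixed upright white tubes (y = -90, -30, 30, 90 mm; 23.6 mm outside diameter, mouths 80 mm above the table, top plate at 50 mm). Some tubes may stand open, without a stopper.
- stopper0_head (a point): centre of the head of a black snap stopper, 30 g, may be absent: square head 26 x 26 x 24 mm, below it a round stem 24 mm long (16 mm bulb at its end) held in a tube by sprung nubs. Pulled straight up it lets go at about 8 to 15 N, and is clear after 26 mm. z from stem to head; x, y square to the head's sides. 92 mm above the table when home.
- stopper1_head (a point): the same of a second stopper; may be absent
- stopper2_head (a point): the same of a third stopper; may be absent
- stopper3_head (a point): the same of a fourth stopper; may be absent
- tub: round white plastic tub, fixed to the table, 154 mm outside and 144 mm inside diameter, 72 mm high, floor 5 mm thick; origin at the centre of its underside, z up. The table to its right (-y side) is free for the lid.
- lid: round grey lid, 166 mm diameter, plate 5 mm thick, loose on the tub's rim; below it a tapered plug 7 mm deep (136 to 120 mm diameter; 4 mm play in the tub). Origin at its centre, underside of the plate: 72 mm above the table when seated, 7 mm lying on the table. z up, tab near its -x edge. 110 to 220 g. Any yaw fits.
- lid_tab (a point): centre of the upright tab on the lid, 62 mm from the lid's centre towards its -x edge, 19.5 mm above the underside of the plate; the tab is 12 mm thick (along the lid's y), 34 mm long (along x) and rises 28 mm above the plate's upper face
- vial_a: seed vial standing on the table, a bystander, 23 mm diameter, 60 mm high; origin at the centre of its underside
- petri_a: petri dish on the table, a bystander, 93 mm diameter, 14 mm high; origin at the centre of its underside
- lid_far (a point): point on the lid's edge opposite the tab, at the underside of the plate, 83 mm from the lid's centre along its +x; 72 mm above the table while it rests on the tub's rim
Mind the look-alikes: they are no part of the job. Leave any turquoise look-alike of the part that bears stopper2_head alone.

How it is judged:
By the outcome, as a careful person would: the job done as asked, in the order asked, and still so for the second after the job is handed in, with the robot touching nothing.
Of stopper0, stopper1, stopper2, stopper3 only 2 to 4 are there at a start; the rules pass over those that are not, and their reading is None.
At some moment in a run one of lid may be knocked a few centimetres aside while the robot is not near it.
Once in a run the grip may slacken for a moment while it holds something.
It also fails if it takes over 210 s, if anything falls off the work surface, if the arm or the gripper's body presses on something with over 40 N, if the wrist force passes 120 N, or if a joint passes its speed limit or range.

## Working session

There is one attempt and no reset: what is moved stays moved. The work goes in short steps, Python scripts to look and compute and a shell command to move; the robot and the scene stay as the last step left them, time stands still between calls to the robot, and variables do not carry over. Pictures are saved under pics/ and viewed, at most 14 in all, crops included, and the job is handed in when it is done.

```bash
mkdir -p pics; ls
cat > h.py <<'E'
import numpy as np, cv2
from scipy.spatial.transform import Rotation as Ro
from plant import bot
def snap(n,f=None):
    s=bot.sense(); im=bot.get_image(n)
    if f: cv2.imwrite('pics/'+f+'.png',cv2.cvtColor(im,cv2.COLOR_RGB2BGR))
    return s,im
def cam(n,s=None):
    c=bot.calibration(n); K=np.array(c['K'])
    if n!='wrist': return K,np.array(c['R']),np.array(c['t'])
    T=np.eye(4);T[:3,:3]=Ro.from_rotvec(s['ee_rot']).as_matrix();T[:3,3]=s['position']
    M=np.linalg.inv(T@np.array(c['T_tool_cam'])); return K,M[:3,:3],M[:3,3]
def ray(n,uv,z,s=None):
    K,R,t=cam(n,s); o=-R.T@t; d=R.T@np.linalg.solve(K,[uv[0],uv[1],1.]); return o+d*(z-o[2])/d[2]
def proj(n,X,s=None):
    K,R,t=cam(n,s); p=K@(R@np.array(X)+t); return p[:2]/p[2]
def two(n1,uv1,s1,n2,uv2,s2):
    A=[];b=[]
    for n,uv,s in((n1,uv1,s1),(n2,uv2,s2)):
        K,R,t=cam(n,s);o=-R.T@t;d=R.T@np.linalg.solve(K,[uv[0],uv[1],1.]);d/=np.linalg.norm(d)
        P=np.eye(3)-np.outer(d,d);A.append(P);b.append(P@o)
    return np.linalg.lstsq(np.vstack(A),np.hstack(b),rcond=None)[0]
E
python3 - <<'E'
from h import *
snap('scene','s0');snap('top','t0')
s=bot.sense();print(s)
for n in('scene','top'):
    K,R,t=cam(n);print(n,K[0,0],-R.T@t,R[2])
print(bot.calibration('wrist'))
E
```

```text
pics
{'t': 0.1, 'joints': array([-1.13651862,  0.50828616, -0.23756561,  1.50104312,  0.12570612,
        1.14889723, -0.15480914]), 'joint_velocities': array([ 2.64873373e-04, -8.60059178e-04, -5.42940023e-04, -4.60560405e-03,
       -9.13075789e-05,  1.58806780e-03, -7.20756312e-04]), 'joint_efforts': array([-4.93537373e-03, -6.21845198e+01, -2.19483912e+00, -2.50206846e+01,
        1.25195528e-02,  7.75281253e-03,  9.54297292e-06]), 'position': array([0.20171038, 0.59107466, 0.23049413]), 'ee_rot': array([-5.14022337e-01, -3.09899749e+00,  2.54897296e-03]), 'contact_force': array([-0.09622783, -0.48829757, -0.02180249]), 'wrist_torque': array([0.01462253, 0.01227241, 0.0062247 ]), 'gripper_force': 0.0, 'finger_gap': 0.9995395943076292}
scene 362.76787247165163 [ 0.03762606 -0.4607695   0.54838615] [ 0.62460716  0.57514225 -0.52827766]
top 362.04580706412867 [0.40891443 0.06813065 0.90753829] [ 0.19543503 -0.00239522 -0.98071373]
{'K': array([[340.3238278 ,   0.        , 319.4185071 ],
       [  0.        , 340.3238278 , 202.34261257],
       [  0.        ,   0.        ,   1.        ]]), 'T_tool_cam': array([[ 5.83916079e-04, -9.55037505e-01, -2.96484441e-01,
         7.40211384e-02],
       [ 9.99999247e-01,  2.37548827e-04,  1.20427095e-03,
        -1.53873576e-03],
       [-1.07969440e-03, -2.96484921e-01,  9.55036924e-01,
        -1.42743744e-01],
       [ 0.00000000e+00,  0.00000000e+00,  0.00000000e+00,
         1.00000000e+00]])}
```

View pics/s0.png

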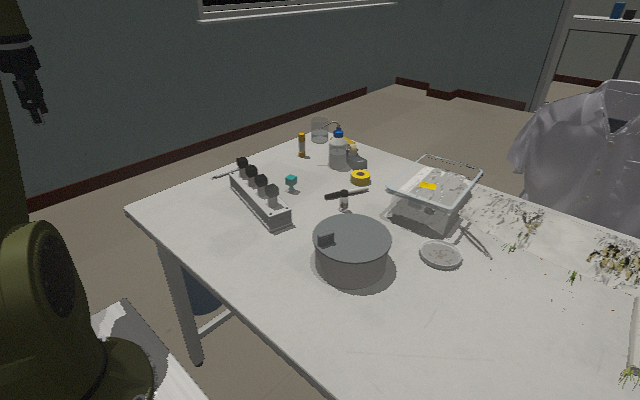

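View pics/t0.png

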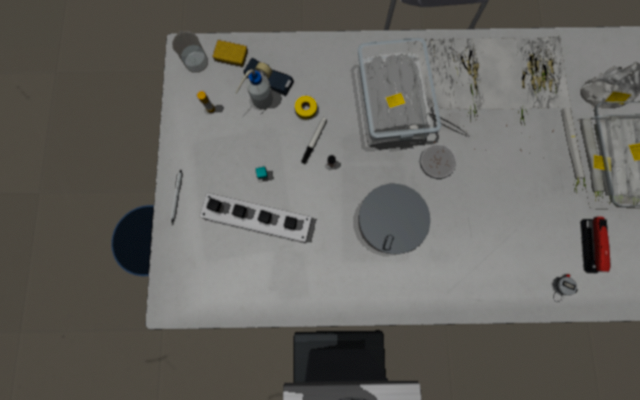

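The top view shows four dark squares on the rack at (214,205), (240,211), (265,217) and (291,223), which are the stopper candidates. The turquoise look-alike at (262,173) is to be left alone, the black vial cap is at (332,161), the lid is at (394,218) with its tab at (388,242), and the petri dish is at (437,162). A close crop and measurements come next.

Run:
```python
from h import *
a=cv2.imread('pics/t0.png')[185:265,190:440];b=cv2.imread('pics/s0.png')[145:295,220:400]
a=cv2.resize(a,None,fx=3.2,fy=3.2,interpolation=cv2.INTER_CUBIC);b=cv2.resize(b,(384,320),interpolation=cv2.INTER_CUBIC)
o=np.zeros((580,800,3),np.uint8);o[:256]=a;o[258:578,:384]=b;cv2.imwrite('pics/c0.png',o)
im=cv2.cvtColor(cv2.imread('pics/t0.png'),cv2.COLOR_BGR2GRAY)
m=(im<45).astype(np.uint8)
n,l,st,c=cv2.connectedComponentsWithStats(m)
for i in range(1,n):
    if 40<st[i,4]<2000 and 190<c[i,0]<440 and 150<c[i,1]<260:
        r=cv2.minAreaRect(np.argwhere(l==i)[:,::-1].astype(np.float32));print(st[i],c[i].round(1),r,ray('top',c[i],.104).round(4))
for nm,uv,z in(('lid',(394,218),.077),('tab',(388,242),.1),('petri',(437,162),.014),('vial',(332,161),.06),('rackL',(203,208),.05),('rackR',(309,229),.05)):print(nm,ray('top',uv,z).round(3))
```

```text
[302 147  11  16  74] [306.7 154.4] ((306.4000244140625, 154.7000274658203), (4.919349670410156, 16.099689483642578), 26.56505012512207) [0.6753 0.0946 0.104 ]
[328 156   8  11  62] [331.3 160.7] ((331.5, 161.0), (10.0, 7.0), 90.0) [0.6591 0.0379 0.104 ]
[208 199  16  13 146] [215.3 205.4] ((215.70689392089844, 205.48275756835938), (15.412713050842285, 10.027547836303711), 21.801406860351562) [0.5586 0.3019 0.104 ]
[233 205  15  13 137] [240.1 211.1] ((240.17648315429688, 211.2941436767578), (13.581995010375977, 10.6715669631958), 14.03624439239502) [0.5445 0.2456 0.104 ]
[259 211  13  13 123] [265.2 217. ] ((265.45001220703125, 217.15000915527344), (12.332881927490234, 10.119288444519043), 18.434947967529297) [0.5302 0.189  0.104 ]
[285 217  12  12 118] [290.5 222.9] ((290.5, 222.5), (11.0, 11.0), 90.0) [0.5159 0.1322 0.104 ]
lid [ 0.527 -0.105  0.077]
tab [ 0.47  -0.084  0.1  ]
petri [ 0.679 -0.237  0.014]
vial [0.672 0.035 0.06 ]
rackL [0.563 0.347 0.05 ]
rackR [0.508 0.093 0.05 ]
```

View pics/c0.png

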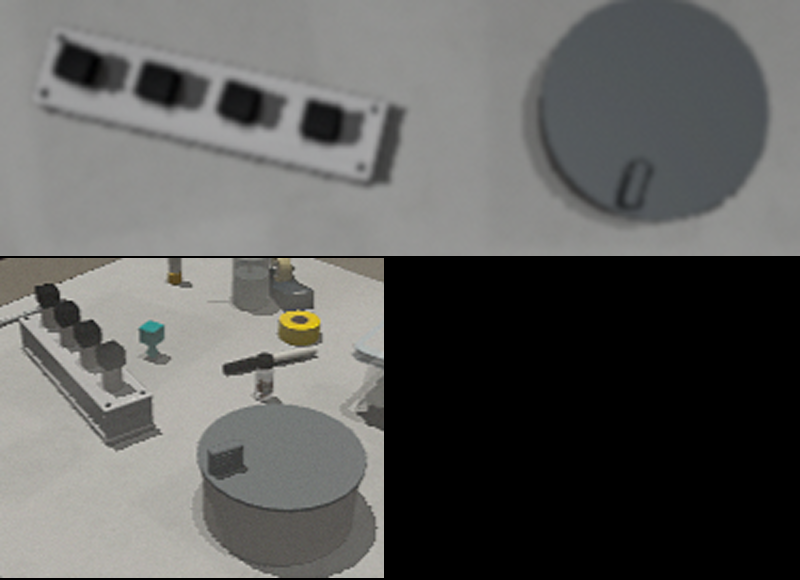

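All four heads are black and seated, so four stoppers are present. The lid tab points toward the robot. I'll move above the rack for a close look, then go on to the lid.

```bash
cat >> h.py <<'E'
def plan(p,yaw,tilt=0,frm=None):
    """tool-down target: tool x axis at heading yaw (deg), then tilt about tool y; prints turn then shift (after turn)"""
    s=bot.sense();R0=Ro.from_rotvec(s['ee_rot'])
    y=np.radians(yaw);x=np.array([np.cos(y),np.sin(y),0]);z=np.array([0,0,-1.])
    R1=Ro.from_matrix(np.c_[x,np.cross(z,x),z])*Ro.from_euler('y',tilt,degrees=True)
    d=R1.inv().apply(np.array(p)-s['position'])*1000
    print('turn',(R0.inv()*R1).as_rotvec(degrees=True).round(2),'shift',d.round(1))
def st():
    s=bot.sense();M=Ro.from_rotvec(s['ee_rot']).as_matrix()
    print('t',round(s['t'],2),'pos',s['position'].round(4),'xhead',round(np.degrees(np.arctan2(M[1,0],M[0,0])),2),'z',M[:,2].round(3),'F',s['contact_force'].round(1),'gap',round(s['finger_gap'],3),'gf',round(s['gripper_force'],1),'j',s['joints'].round(2))
    return s
E
python3 - <<'E'
from h import *
st();
for yaw in(166,-14,160,-20): plan([.46,.24,.30],yaw)
E
```

```text
t 0.1 pos [0.2017 0.5911 0.2305] xhead 161.16 z [-0.001 -0.002 -1.   ] F [-0.1 -0.5 -0. ] gap 1.0 gf 0.0 j [-1.14  0.51 -0.24  1.5   0.13  1.15 -0.15]
turn [-0.09 -0.   -4.84] shift [-335.5 -278.2  -69.5]
turn [-0.0000e+00  1.4000e-01  1.7516e+02] shift [335.5 278.2 -69.5]
turn [-0.09  0.    1.16] shift [-362.8 -241.6  -69.5]
turn [-0.0000e+00 -1.5000e-01 -1.7884e+02] shift [362.8 241.6 -69.5]
```

```bash
python3 -m creep '[{"gripper":0,"delta_pos":[0,0,-40],"angular":[0,0,0]},{"gripper":0,"delta_pos":[-40,0,-30],"angular":[0,0,5]},{"gripper":0,"delta_pos":[-45,-20,0],"angular":[0,0,0]},{"gripper":0,"delta_pos":[-45,-20,0],"angular":[0,0,0]},{"gripper":0,"delta_pos":[-45,-30,0],"angular":[0,0,0]},{"gripper":0,"delta_pos":[-45,-40,0],"angular":[0,0,0]},{"gripper":0,"delta_pos":[-40,-40,0],"angular":[0,0,0]},{"gripper":0,"delta_pos":[-40,-40,0],"angular":[0,0,0]}]'
python3 -m creep '[{"gripper":0,"delta_pos":[-20,-40,0],"angular":[0,0,-5]},{"gripper":0,"delta_pos":[0,0,0],"angular":[0,0,-4]},{"gripper":0,"delta_pos":[0,0,0],"angular":[0,0,0]}]'
python3 - <<'E'
from h import *
st();s,im=snap('wrist','w1')
for y in(0.302,.2456,.189,.1322): print(proj('wrist',[.4825+.2517*y,y,.104],s))
E
```

```text
t: 1.1
position: [0.4011, 0.2977, 0.301]
ee_rot: [-0.649, -3.073, 0.001]
contact_force: [1.7, -0.4, 0.3]
finger_gap: 1.0
gripper_force: 0.0
t: 1.48
position: [0.4028, 0.2546, 0.3012]
ee_rot: [-0.408, -3.115, 0.0]
contact_force: [-1.0, 0.6, -0.4]
finger_gap: 1.002
gripper_force: 0.0
t 1.48 pos [0.4028 0.2546 0.3012] xhead 165.08 z [-0. -0. -1.] F [-1.   0.6 -0.4] gap 1.002 gf 0.0 j [-0.5   0.22 -0.15  1.75  0.03  1.18  0.65]
[395.87180951 291.96338696]
[344.81435041 292.58048218]
[293.62267459 293.19919958]
[242.29721469 293.81953393]
```

View pics/w1.png

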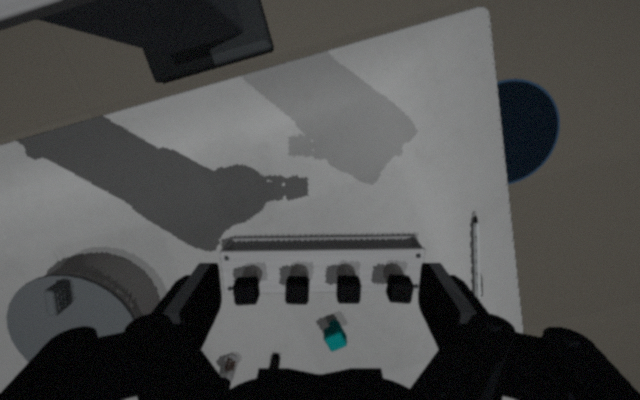

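The wrist view shows the four black stoppers in a row at (246,290), (297,290), (348,289) and (400,289), the turquoise look-alike at (334,335), and the lid with its tab at (59,295). Next I move over toward the lid.

```bash
python3 -m creep '[{"gripper":0,"delta_pos":[0,-45,0],"angular":[0,0,-4]},{"gripper":0,"delta_pos":[0,-45,0],"angular":[0,0,0]},{"gripper":0,"delta_pos":[0,-45,0],"angular":[0,0,0]},{"gripper":0,"delta_pos":[0,-45,0],"angular":[0,0,0]},{"gripper":0,"delta_pos":[0,-45,0],"angular":[0,0,0]},{"gripper":0,"delta_pos":[0,-45,0],"angular":[0,0,0]},{"gripper":0,"delta_pos":[0,-45,0],"angular":[0,0,0]},{"gripper":0,"delta_pos":[0,0,0],"angular":[0,0,0]}]' | head -2
python3 - <<'E'
from h import *
st();s,im=snap('wrist','w2')
print(proj('wrist',[.527,-.105,.077],s),proj('wrist',[.47,-.084,.0915],s))
plan([.42,-.07,.25],160)
E
```

```text
t: 2.52
position: [0.3401, -0.0556, 0.3014]
t 2.52 pos [ 0.3401 -0.0556  0.3014] xhead 168.84 z [ 0.    -0.001 -1.   ] F [-0.1 -0.3 -0.2] gap 1.0 gf 0.0 j [-0.05 -0.01  0.14  2.01  0.    1.13  1.47]
[310.76491366 318.12498609] [318.29501297 282.0486266 ]
turn [0.01 0.   8.99] shift [-80.2  12.   51.3]
```

View pics/w2.png

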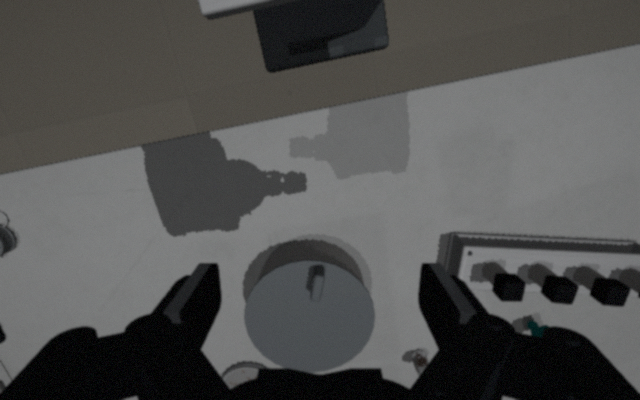

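The lid fills about (245–375, 262–370) in this view. Its tab is at about (316,281), close to the predicted (318,282). I'll move in closer and align to heading 160.

```bash
python3 -m creep '[{"gripper":0,"delta_pos":[0,0,0],"angular":[0,0,9]},{"gripper":0,"delta_pos":[-33,5,30],"angular":[0,0,0]},{"gripper":0,"delta_pos":[-33,5,30],"angular":[0,0,0]},{"gripper":0,"delta_pos":[-33,5,30],"angular":[0,0,0]},{"gripper":0,"delta_pos":[-32,4,30],"angular":[0,0,0]},{"gripper":0,"delta_pos":[0,0,10],"angular":[0,0,0]},{"gripper":0,"delta_pos":[0,0,0],"angular":[0,0,0]}]' | head -2
python3 - <<'E'
from h import *
st();s,im=snap('wrist','w3')
print(proj('wrist',[.527,-.105,.077],s),proj('wrist',[.47,-.084,.105],s),proj('wrist',s['position'],s))
c=cv2.imread('pics/w3.png')[160:400,200:440];c=cv2.convertScaleAbs(c,alpha=1.8);cv2.imwrite('pics/w3c.png',cv2.resize(c,(600,600),interpolation=cv2.INTER_CUBIC))
E
```

```text
t: 3.45
position: [0.4694, -0.0788, 0.1704]
t 3.45 pos [ 0.4694 -0.0788  0.1704] xhead 160.24 z [-0.003  0.001 -1.   ] F [ 0.8 -0.1  0. ] gap 1.001 gf 0.0 j [ 0.    0.35  0.15  1.97 -0.07  0.83  1.42]
[314.28316301 280.6270546 ] [314.09155339 219.80915886] [322.24439513 263.30102275]
```

View pics/w3c.png

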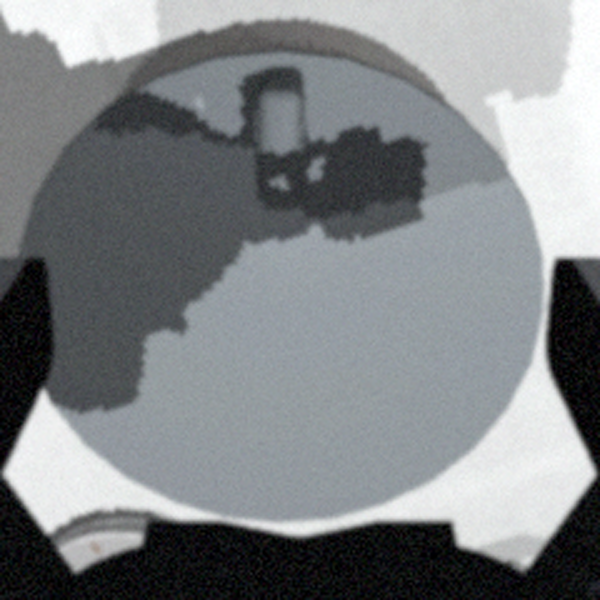

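The lid ellipse is centred at crop (281,285). The tab's top runs from (281,88) to (281,205), vertical in the image, so the heading is aligned. I'll convert to positions and grasp.

Run:
```python
from h import *
s=bot.sense()
t=ray('wrist',(312.4,218.5),.105,s);
print(t,ray('wrist',(200+281/2.5,160+88/2.5),.105,s),ray('wrist',(200+281/2.5,160+205/2.5),.105,s))
for u,v in((20,270),(543,270),(281,50),(281,520)):print(ray('wrist',(200+u/2.5,160+v/2.5),.077,s))
plan([t[0],t[1],.0805],160)
K=cam('top')
im=cv2.imread('pics/t0.png');h=cv2.cvtColor(im,cv2.COLOR_BGR2GRAY)
print(ray('top',(437.5,162),.014))
```

```text
[ 0.46946973 -0.08519738  0.105     ] [ 0.45461082 -0.07976121  0.105     ] [ 0.48511709 -0.09092201  0.105     ]
[ 0.4897204  -0.17935485  0.077     ]
[ 0.54465197 -0.02664912  0.077     ]
[ 0.45135066 -0.07911832  0.077     ]
[ 0.60688615 -0.13602143  0.077     ]
turn [ 0.01 -0.07  0.22] shift [-1.9 -5.8 90.9]
[ 0.67907718 -0.23810896  0.014     ]
```

```bash
python3 -m creep '[{"gripper":0,"delta_pos":[-2,-6,0],"angular":[0,0,0]},{"gripper":0,"delta_pos":[0,0,30],"angular":[0,0,0]},{"gripper":0,"delta_pos":[0,0,30],"angular":[0,0,0]},{"gripper":0,"delta_pos":[0,0,15],"angular":[0,0,0]},{"gripper":0,"delta_pos":[0,0,10],"angular":[0,0,0]},{"gripper":0,"delta_pos":[0,0,5],"angular":[0,0,0]},{"gripper":0,"delta_pos":[0,0,0],"angular":[0,0,0]}]' 
python3 -m creep '[{"gripper":1,"delta_pos":[0,0,0],"angular":[0,0,0]},{"gripper":1,"delta_pos":[0,0,0],"angular":[0,0,0]},{"gripper":1,"delta_pos":[0,0,0],"angular":[0,0,0]},{"gripper":1,"delta_pos":[0,0,0],"angular":[0,0,0]},{"gripper":1,"delta_pos":[0,0,0],"angular":[0,0,0]},{"gripper":1,"delta_pos":[0,0,0],"angular":[0,0,0]},{"gripper":1,"delta_pos":[0,0,0],"angular":[0,0,0]}]'
python3 - <<'E'
from h import *
s=st();snap('wrist','w4')
# tip about far edge: rotate a about +ly through far point
th=np.radians(-20.);lx=np.array([np.cos(th),np.sin(th),0]);ly=np.array([-np.sin(th),np.cos(th),0])
c=np.array([.470,-.0858,0])+.062*lx; far=c+.083*lx+[0,0,.072]
R0=Ro.from_rotvec(s['ee_rot']);p=s['position'];R=R0
print('ly in tool',R0.inv().apply(ly),c)
for k in range(1,9):
    q=Ro.from_rotvec(ly*np.radians(4*k));pn=far+q.apply(s['position']-far)
    print(k,(R.inv().apply(pn-p)*1000).round(1));p=pn;R=q*R0
E
```

```text
t: 4.38
position: [0.4702, -0.0866, 0.0816]
ee_rot: [0.541, 3.094, 0.0]
contact_force: [-0.3, -0.7, 0.0]
finger_gap: 0.996
gripper_force: 0.0
t: 5.25
position: [0.4702, -0.0865, 0.0815]
ee_rot: [0.541, 3.094, 0.0]
contact_force: [-1.6, 0.0, 6.3]
finger_gap: 0.124
gripper_force: 59.2
t 5.25 pos [ 0.4702 -0.0865  0.0815] xhead 160.17 z [ 0.  0. -1.] F [-1.6  0.   6.3] gap 0.124 gf 59.2 j [ 0.04  0.48  0.13  2.08 -0.1   0.59  1.47]
ly in tool [-2.91177408e-03  9.99995751e-01  1.38005670e-04] [ 0.52826094 -0.10700525  0.        ]
1 [ -1.   -0.  -10.1]
2 [ -1.   -0.  -10.1]
3 [ -1.   -0.  -10.1]
4 [ -1.   -0.  -10.1]
5 [ -1.   -0.  -10.1]
6 [ -1.   -0.  -10.1]
7 [ -1.   -0.  -10.1]
8 [ -1.   -0.  -10.1]
```

```bash
python3 -m creep '[{"gripper":1,"delta_pos":[-1,0,-9.7],"angular":[0,4,0]},{"gripper":1,"delta_pos":[-1,0,-9.7],"angular":[0,4,0]},{"gripper":1,"delta_pos":[-1,0,-9.7],"angular":[0,4,0]},{"gripper":1,"delta_pos":[0,0,0],"angular":[0,0,0]}]' 
python3 -m creep '[{"gripper":1,"delta_pos":[-1,0,-9.7],"angular":[0,4,0]},{"gripper":1,"delta_pos":[-1,0,-9.7],"angular":[0,4,0]},{"gripper":1,"delta_pos":[-1,0,-9.7],"angular":[0,4,0]},{"gripper":1,"delta_pos":[-1,0,-9.7],"angular":[0,4,0]},{"gripper":1,"delta_pos":[0,0,0],"angular":[0,0,0]},{"gripper":1,"delta_pos":[0,0,0],"angular":[0,0,0]}]'
python3 - <<'E'
from h import *
st();snap('scene','s5')
c=cv2.imread('pics/s5.png')[150:310,260:460];cv2.imwrite('pics/s5c.png',cv2.resize(c,(600,480),interpolation=cv2.INTER_CUBIC))
E
```

```text
t: 5.8
position: [0.4759, -0.0888, 0.1097]
ee_rot: [-0.507, -2.892, -0.053]
contact_force: [-0.6, 0.7, -1.5]
finger_gap: 0.129
gripper_force: 58.4
t: 6.55
position: [0.489, -0.0934, 0.145]
ee_rot: [-0.458, -2.619, -0.114]
contact_force: [-0.9, -0.4, -1.3]
finger_gap: 0.128
gripper_force: 58.5
t 6.55 pos [ 0.489  -0.0934  0.145 ] xhead 160.16 z [-0.441  0.159 -0.883] F [-0.9 -0.4 -1.3] gap 0.128 gf 58.5 j [ 0.13  0.68  0.11  1.55 -0.12  1.4   1.51]
```

View pics/s5c.png

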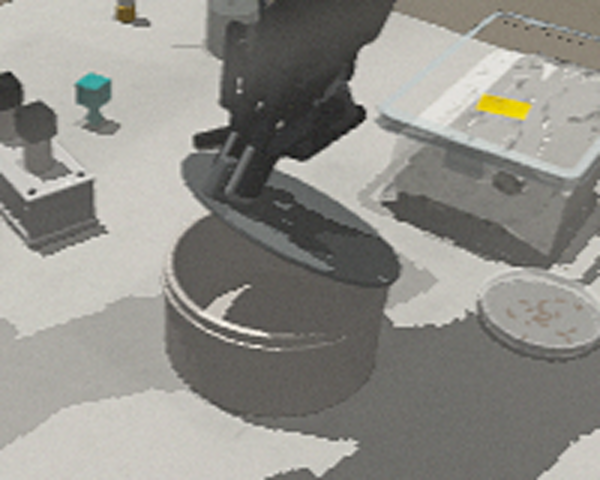

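The lid is tipped 28° with its far edge resting on the rim. Next I lift it, level it, and carry it to the right.

```bash
python3 -m creep '[{"gripper":1,"delta_pos":[12,0,-23],"angular":[0,0,0]},{"gripper":1,"delta_pos":[12,0,-23],"angular":[0,0,0]},{"gripper":1,"delta_pos":[12,0,-23],"angular":[0,0,0]},{"gripper":1,"delta_pos":[0,0,0],"angular":[0,-6,0]},{"gripper":1,"delta_pos":[0,0,0],"angular":[0,-6,0]},{"gripper":1,"delta_pos":[0,0,0],"angular":[0,-6,0]},{"gripper":1,"delta_pos":[0,0,0],"angular":[0,-5,0]},{"gripper":1,"delta_pos":[0,0,0],"angular":[0,-5,0]}]' 
python3 -m creep '[{"gripper":1,"delta_pos":[-4,-31,0],"angular":[0,0,0]},{"gripper":1,"delta_pos":[-4,-31,0],"angular":[0,0,0]},{"gripper":1,"delta_pos":[-4,-31,0],"angular":[0,0,0]},{"gripper":1,"delta_pos":[-4,-31,0],"angular":[0,0,0]},{"gripper":1,"delta_pos":[-4,-31,0],"angular":[0,0,0]},{"gripper":1,"delta_pos":[-4,-31,0],"angular":[0,0,0]},{"gripper":1,"delta_pos":[-4,-31,0],"angular":[0,0,0]},{"gripper":1,"delta_pos":[0,0,0],"angular":[0,0,0]}]'
python3 - <<'E'
from h import *
st();plan([.442,-.309,.1],160)
plan([.442,-.309,.017],160)
E
```

```text
t: 7.6
position: [0.489, -0.0934, 0.2236]
ee_rot: [0.54, 3.091, -0.0]
contact_force: [0.3, 0.6, -1.2]
finger_gap: 0.129
gripper_force: 58.4
t: 8.6
position: [0.4408, -0.3094, 0.2234]
ee_rot: [-0.548, -3.093, 0.002]
contact_force: [0.0, 1.3, -1.4]
finger_gap: 0.127
gripper_force: 58.6
t 8.6 pos [ 0.4408 -0.3094  0.2234] xhead 159.92 z [-0.    -0.001 -1.   ] F [ 0.   1.3 -1.4] gap 0.127 gf 58.6 j [ 0.43  0.38  0.2   1.75 -0.09  1.02  1.88]
turn [-0.08  0.   -0.08] shift [ -1.    0.8 123.4]
turn [-0.08  0.   -0.08] shift [ -1.    0.8 206.4]
```

```bash
python3 -m creep '[{"gripper":1,"delta_pos":[0,0,40],"angular":[0,0,0]},{"gripper":1,"delta_pos":[0,0,40],"angular":[0,0,0]},{"gripper":1,"delta_pos":[0,0,40],"angular":[0,0,0]},{"gripper":1,"delta_pos":[0,0,40],"angular":[0,0,0]},{"gripper":1,"delta_pos":[0,0,25],"angular":[0,0,0]},{"gripper":1,"delta_pos":[0,0,15],"angular":[0,0,0]},{"gripper":1,"delta_pos":[0,0,4],"angular":[0,0,0]},{"gripper":1,"delta_pos":[0,0,0],"angular":[0,0,0]}]' 
python3 -m creep '[{"gripper":1,"delta_pos":[0,0,1.5],"angular":[0,0,0]},{"gripper":1,"delta_pos":[0,0,0],"angular":[0,0,0]},{"gripper":1,"delta_pos":[0,0,0],"angular":[0,0,0]}]'
```

```text
t: 9.6
position: [0.4432, -0.3074, 0.02]
ee_rot: [0.541, 3.094, -0.0]
contact_force: [0.3, 0.5, -1.0]
finger_gap: 0.129
gripper_force: 58.7
t: 9.98
position: [0.443, -0.3076, 0.0183]
ee_rot: [0.541, 3.094, -0.0]
contact_force: [-0.6, -0.7, -0.8]
finger_gap: 0.13
gripper_force: 58.7
```

```bash
python3 -m creep '[{"gripper":1,"delta_pos":[0,0,1.3],"angular":[0,0,0]},{"gripper":1,"delta_pos":[0,0,0],"angular":[0,0,0]},{"gripper":1,"delta_pos":[0,0,0],"angular":[0,0,0]}]' | grep -A0 -E "pos|force"
python3 -m creep '[{"gripper":1,"delta_pos":[0,0,0.6],"angular":[0,0,0]},{"gripper":1,"delta_pos":[0,0,0],"angular":[0,0,0]},{"gripper":1,"delta_pos":[0,0,0],"angular":[0,0,0]}]' | grep -A0 -E "pos|force"
```

```text
position: [0.4429, -0.3075, 0.0167]
--
contact_force: [0.4, 0.4, -1.2]
--
gripper_force: 58.9
position: [0.4429, -0.3075, 0.0166]
--
contact_force: [-1.0, 1.6, 5.9]
--
gripper_force: 59.7
```

```bash
python3 -m creep '[{"gripper":0,"delta_pos":[0,0,0],"angular":[0,0,0]},{"gripper":0,"delta_pos":[0,0,0],"angular":[0,0,0]},{"gripper":0,"delta_pos":[0,0,0],"angular":[0,0,0]},{"gripper":0,"delta_pos":[0,0,0],"angular":[0,0,0]},{"gripper":0,"delta_pos":[0,0,0],"angular":[0,0,0]},{"gripper":0,"delta_pos":[0,0,-30],"angular":[0,0,0]},{"gripper":0,"delta_pos":[0,0,-40],"angular":[0,0,0]},{"gripper":0,"delta_pos":[0,0,-40],"angular":[0,0,0]}]' |grep gap
python3 -m creep '[{"gripper":0,"delta_pos":[0,0,-40],"angular":[0,0,0]},{"gripper":0,"delta_pos":[0,0,-40],"angular":[0,0,0]},{"gripper":0,"delta_pos":[0,40,0],"angular":[0,0,0]},{"gripper":0,"delta_pos":[0,45,0],"angular":[0,0,0]},{"gripper":0,"delta_pos":[0,45,0],"angular":[0,0,0]},{"gripper":0,"delta_pos":[0,45,0],"angular":[0,0,6]},{"gripper":0,"delta_pos":[0,45,0],"angular":[0,0,0]},{"gripper":0,"delta_pos":[0,0,0],"angular":[0,0,0]}]'|head -2
python3 - <<'E'
from h import *
st()
for y in(0.302,.2456,.189,.1322): plan([.4825+.2517*y-.005,y+.0025,.19],166)
E
```

```text
finger_gap: 1.001
t: 12.72
position: [0.5232, -0.0979, 0.2058]
t 12.72 pos [ 0.5232 -0.0979  0.2058] xhead 154.55 z [ 0.     0.002 -1.   ] F [-0.7  0.  -0.2] gap 1.001 gf 0.0 j [ 0.01  0.39  0.18  1.79 -0.09  0.97  1.36]
turn [  0.11  -0.02 -11.45] shift [ 67.9 397.8  15.8]
turn [  0.11  -0.02 -11.45] shift [ 68.1 339.6  15.8]
turn [  0.11  -0.02 -11.45] shift [ 68.2 281.2  15.8]
turn [  0.11  -0.02 -11.45] shift [ 68.3 222.7  15.8]
```

```bash
python3 -m creep '[{"gripper":0.45,"delta_pos":[0,0,0],"angular":[0,0,-6]},{"gripper":0.45,"delta_pos":[0,0,0],"angular":[0,0,-5.5]},{"gripper":0.45,"delta_pos":[12,40,0],"angular":[0,0,0]},{"gripper":0.45,"delta_pos":[12,40,0],"angular":[0,0,0]},{"gripper":0.45,"delta_pos":[12,40,0],"angular":[0,0,0]},{"gripper":0.45,"delta_pos":[12,40,0],"angular":[0,0,0]},{"gripper":0.45,"delta_pos":[12,40,0],"angular":[0,0,0]},{"gripper":0.45,"delta_pos":[8,23,0],"angular":[0,0,0]}]' >/dev/null
python3 -m creep '[{"gripper":0.45,"delta_pos":[0,0,0],"angular":[0,0,0]},{"gripper":0.45,"delta_pos":[0,0,0],"angular":[0,0,0]}]'
python3 - <<'E'
from h import *
s=st();s,im=snap('wrist','w6')
for y in(.189,.1322): print(proj('wrist',[.4825+.2517*y,y,.104],s))
snap('top','t6')
c=cv2.convertScaleAbs(cv2.imread('pics/w6.png')[140:340,200:500],alpha=1.8)
d=cv2.imread('pics/t6.png')[150:300,330:630];o=np.vstack([c,d]);cv2.imwrite('pics/w6c.png',cv2.resize(o,(510,595),interpolation=cv2.INTER_CUBIC))
E
```

```text
t: 13.98
position: [0.5113, 0.1287, 0.206]
ee_rot: [0.395, 3.117, -0.002]
contact_force: [-0.1, -0.6, 0.0]
finger_gap: 0.547
gripper_force: 0.0
t 13.97 pos [0.5113 0.1287 0.206 ] xhead 165.56 z [-0.    -0.001 -1.   ] F [-0.1 -0.6  0. ] gap 0.547 gf 0.0 j [-0.35  0.38  0.08  1.8  -0.04  0.97  1.06]
[405.03051358 203.92768064]
[327.35992749 204.28537599]
```

View pics/w6c.png

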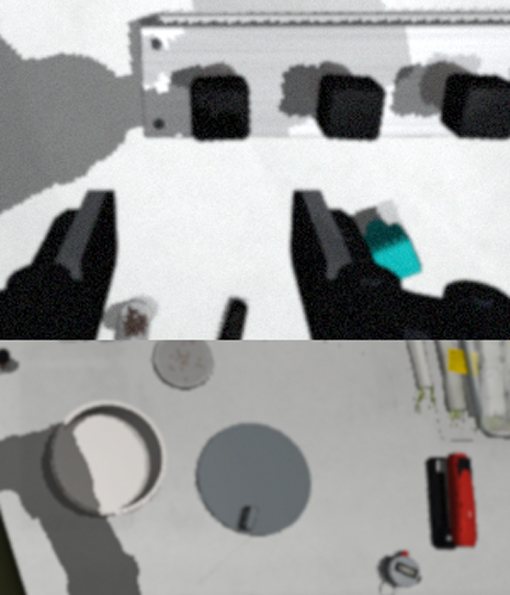

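The lower crop shows the lid lying flat on the table clear of the open tub. The upper crop shows stopper heads at crop (220,110) and (352,110). I'll compute the first grasp.

Run:
```python
from h import *
s=bot.sense()
a=ray('wrist',(329.4,204.8),.104,s);b=ray('wrist',(407.2,204.5),.104,s);print(a,b,np.linalg.norm(b-a),np.degrees(np.arctan2(b[0]-a[0],b[1]-a[1])))
plan([a[0],a[1],.072],165.8)
```

```text
[0.51667257 0.13353732 0.104     ] [0.53110515 0.19046115 0.104     ] 0.05872497227674443 14.227088192640839
turn [-0.05  0.02 -0.29] shift [ -3.9   6.1 134.1]
```

```bash
python3 -m creep '[{"gripper":0.45,"delta_pos":[-4,6,0],"angular":[0,0,0]},{"gripper":0.45,"delta_pos":[0,0,40],"angular":[0,0,0]},{"gripper":0.45,"delta_pos":[0,0,40],"angular":[0,0,0]},{"gripper":0.45,"delta_pos":[0,0,30],"angular":[0,0,0]},{"gripper":0.45,"delta_pos":[0,0,14],"angular":[0,0,0]},{"gripper":0.45,"delta_pos":[0,0,10],"angular":[0,0,0]},{"gripper":0.45,"delta_pos":[0,0,0],"angular":[0,0,0]}]' 
python3 -m creep '[{"gripper":1,"delta_pos":[0,0,0],"angular":[0,0,0]},{"gripper":1,"delta_pos":[0,0,0],"angular":[0,0,0]},{"gripper":1,"delta_pos":[0,0,0],"angular":[0,0,0]},{"gripper":1,"delta_pos":[0,0,0],"angular":[0,0,0]},{"gripper":1,"delta_pos":[0,0,0],"angular":[0,0,0]}]'
```

```text
t: 14.95
position: [0.5168, 0.1353, 0.0721]
ee_rot: [0.392, 3.117, -0.0]
contact_force: [0.1, 0.1, -0.9]
finger_gap: 0.549
gripper_force: 0.0
t: 15.58
position: [0.5173, 0.1356, 0.0731]
ee_rot: [0.392, 3.115, 0.001]
contact_force: [-1.0, -0.1, 7.6]
finger_gap: 0.294
gripper_force: 59.2
```

```bash
python3 -m creep '[{"gripper":1,"delta_pos":[0,0,-5],"angular":[0,0,0]},{"gripper":1,"delta_pos":[0,0,-6],"angular":[0,0,0]},{"gripper":1,"delta_pos":[0,0,-6],"angular":[0,0,0]},{"gripper":1,"delta_pos":[0,0,-8],"angular":[0,0,0]},{"gripper":1,"delta_pos":[0,0,-20],"angular":[0,0,0]},{"gripper":1,"delta_pos":[0,0,-40],"angular":[0,0,0]},{"gripper":1,"delta_pos":[0,0,-40],"angular":[0,0,0]},{"gripper":1,"delta_pos":[0,0,0],"angular":[0,0,0]}]'
python3 - <<'E'
from h import *
s=st();s,im=snap('wrist','w7');cv2.imwrite('pics/w7c.png',cv2.convertScaleAbs(cv2.imread('pics/w7.png')[140:400,160:480],alpha=1.8))
E
```

```text
t: 16.58
position: [0.5183, 0.1359, 0.2007]
ee_rot: [0.391, 3.111, 0.005]
contact_force: [-0.2, 0.5, 0.1]
finger_gap: 0.297
gripper_force: 62.1
t 16.57 pos [0.5183 0.1359 0.2007] xhead 165.66 z [ 0.006  0.002 -1.   ] F [-0.2  0.5  0.1] gap 0.297 gf 62.1 j [-0.36  0.39  0.08  1.79 -0.04  0.95  1.06]
```

View pics/w7c.png

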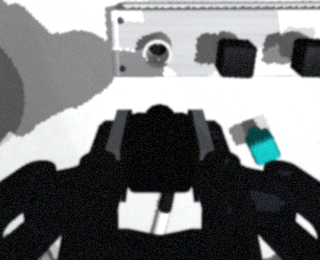

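The stopper is out and held, and its tube mouth shows empty at crop (157,52). I'll carry it to the tub.

```bash
python3 -m creep '[{"gripper":1,"delta_pos":[-14,-35,0],"angular":[0,0,0]},{"gripper":1,"delta_pos":[-14,-35,0],"angular":[0,0,0]},{"gripper":1,"delta_pos":[-14,-35,0],"angular":[0,0,0]},{"gripper":1,"delta_pos":[-14,-35,0],"angular":[0,0,0]},{"gripper":1,"delta_pos":[-14,-35,0],"angular":[0,0,0]},{"gripper":1,"delta_pos":[-14,-35,0],"angular":[0,0,0]},{"gripper":1,"delta_pos":[-14,-35,0],"angular":[0,0,0]},{"gripper":1,"delta_pos":[0,0,0],"angular":[0,0,0]}]' 
python3 -m creep '[{"gripper":1,"delta_pos":[0,0,40],"angular":[0,0,0]},{"gripper":1,"delta_pos":[0,0,40],"angular":[0,0,0]},{"gripper":1,"delta_pos":[0,0,40],"angular":[0,0,0]},{"gripper":1,"delta_pos":[0,0,25],"angular":[0,0,0]},{"gripper":1,"delta_pos":[0,0,0],"angular":[0,0,0]},{"gripper":1,"delta_pos":[0,0,0],"angular":[0,0,0]}]'
```

```text
t: 17.62
position: [0.5499, -0.1299, 0.1959]
ee_rot: [-0.4, -3.114, 0.003]
contact_force: [-0.4, -0.5, -0.6]
finger_gap: 0.296
gripper_force: 62.1
t: 18.38
position: [0.5512, -0.1257, 0.0526]
ee_rot: [0.391, 3.117, 0.0]
contact_force: [-0.1, 0.4, -1.3]
finger_gap: 0.293
gripper_force: 62.1
```

```bash
python3 -m creep '[{"gripper":0.55,"delta_pos":[0,0,0],"angular":[0,0,0]},{"gripper":0.55,"delta_pos":[0,0,0],"angular":[0,0,0]},{"gripper":0.55,"delta_pos":[0,0,0],"angular":[0,0,0]},{"gripper":0.55,"delta_pos":[0,0,-30],"angular":[0,0,0]},{"gripper":0.45,"delta_pos":[0,0,-40],"angular":[0,0,0]},{"gripper":0.45,"delta_pos":[0,0,-40],"angular":[0,0,0]},{"gripper":0.45,"delta_pos":[0,0,-40],"angular":[0,0,0]},{"gripper":0.45,"delta_pos":[0,0,0],"angular":[0,0,0]}]'
python3 - <<'E'
from h import *
snap('top','t7');plan([.5315,.1925,.072],165.8)
s,im=snap('wrist','w8')
E
```

```text
t: 19.38
position: [0.5525, -0.1268, 0.2055]
ee_rot: [0.392, 3.11, -0.001]
contact_force: [0.8, -0.6, -0.3]
finger_gap: 0.546
gripper_force: 0.0
turn [ 0.02  0.18 -0.15] shift [ 97.6 304.3 131.5]
```

```bash
python3 -m creep '[{"gripper":0.45,"delta_pos":[14,43,0],"angular":[0,0,0]},{"gripper":0.45,"delta_pos":[14,43,0],"angular":[0,0,0]},{"gripper":0.45,"delta_pos":[14,43,0],"angular":[0,0,0]},{"gripper":0.45,"delta_pos":[14,43,0],"angular":[0,0,0]},{"gripper":0.45,"delta_pos":[14,43,0],"angular":[0,0,0]},{"gripper":0.45,"delta_pos":[14,43,0],"angular":[0,0,0]},{"gripper":0.45,"delta_pos":[14,46,0],"angular":[0,0,0]},{"gripper":0.45,"delta_pos":[0,0,0],"angular":[0,0,0]}]' >/dev/null
python3 -m creep '[{"gripper":0.45,"delta_pos":[0,0,0],"angular":[0,0,0]}]' >/dev/null
python3 - <<'E'
from h import *
s=st();s,im=snap('wrist','w9')
g=cv2.GaussianBlur(cv2.cvtColor(im,cv2.COLOR_RGB2GRAY),(3,3),0);m=(g<22).astype(np.uint8);m[262:]=0
n,l,sta,c=cv2.connectedComponentsWithStats(m)
for i in range(1,n):
    if sta[i,4]>300:print(sta[i],c[i])
for k in range(3):
  X=np.array([.5315,.1925,.104])+k*np.array([.0146,.0582,0]);print(proj('wrist',X,s))
plan([.5315,.1925,.072],165.8)
E
```

```text
t 20.6 pos [0.5306 0.1919 0.2007] xhead 165.68 z [-0.002 -0.002 -1.   ] F [ 0.5 -0.6 -0.4] gap 0.549 gf 0.0 j [-0.44  0.44  0.08  1.71 -0.04  1.    0.97]
[ 455  181   46   39 1222] [477.00163666 200.8314239 ]
[ 305  182   34   38 1178] [321.08234295 200.87775891]
[ 380  182   39   38 1234] [398.95786062 200.61993517]
[322.67456373 203.22769295]
[404.08343855 202.96955302]
[485.57230993 202.71115943]
turn [-0.1  -0.07 -0.21] shift [ -0.3   1.4 129.1]
```

```bash
python3 -m creep '[{"gripper":0.45,"delta_pos":[0,0,40],"angular":[0,0,0]},{"gripper":0.45,"delta_pos":[0,0,40],"angular":[0,0,0]},{"gripper":0.45,"delta_pos":[0,0,30],"angular":[0,0,0]},{"gripper":0.45,"delta_pos":[0,0,18],"angular":[0,0,0]},{"gripper":0.45,"delta_pos":[0,0,0],"angular":[0,0,0]},{"gripper":0.45,"delta_pos":[0,0,0],"angular":[0,0,0]}]' 
python3 -m creep '[{"gripper":1,"delta_pos":[0,0,0],"angular":[0,0,0]},{"gripper":1,"delta_pos":[0,0,0],"angular":[0,0,0]},{"gripper":1,"delta_pos":[0,0,0],"angular":[0,0,0]},{"gripper":1,"delta_pos":[0,0,0],"angular":[0,0,0]},{"gripper":1,"delta_pos":[0,0,0],"angular":[0,0,0]}]'
python3 -m creep '[{"gripper":1,"delta_pos":[0,0,-5],"angular":[0,0,0]},{"gripper":1,"delta_pos":[0,0,-6],"angular":[0,0,0]},{"gripper":1,"delta_pos":[0,0,-6],"angular":[0,0,0]},{"gripper":1,"delta_pos":[0,0,-8],"angular":[0,0,0]},{"gripper":1,"delta_pos":[0,0,-20],"angular":[0,0,0]},{"gripper":1,"delta_pos":[0,0,-40],"angular":[0,0,0]},{"gripper":1,"delta_pos":[0,0,-40],"angular":[0,0,0]},{"gripper":1,"delta_pos":[0,0,0],"angular":[0,0,0]}]'
python3 - <<'E'
from h import *
st();c=np.array([.5285,-.107,.068]);x=np.array([-.9686,.2487,0]);y=np.array([.2487,.9686,0])
plan(c+.025*x-.015*y,165.8)
E
```

```text
t: 21.4
position: [0.5318, 0.1917, 0.0747]
ee_rot: [0.394, 3.116, -0.0]
contact_force: [0.3, -0.7, -0.8]
finger_gap: 0.551
gripper_force: 0.0
t: 22.02
position: [0.5319, 0.1925, 0.0752]
ee_rot: [0.392, 3.115, 0.001]
contact_force: [-1.0, -0.6, 6.5]
finger_gap: 0.297
gripper_force: 58.5
t: 23.02
position: [0.533, 0.1931, 0.2028]
ee_rot: [0.392, 3.111, 0.005]
contact_force: [-0.9, -0.1, -1.1]
finger_gap: 0.293
gripper_force: 60.4
t 23.02 pos [0.533  0.1931 0.2028] xhead 165.65 z [ 0.006  0.003 -1.   ] F [-0.9 -0.1 -1.1] gap 0.293 gf 60.4 j [-0.44  0.43  0.08  1.71 -0.04  0.99  0.97]
turn [ 0.23  0.31 -0.15] shift [ -44.2 -307.   134.8]
```

```bash
python3 -m creep '[{"gripper":1,"delta_pos":[-6,-44,0],"angular":[0,0,0]},{"gripper":1,"delta_pos":[-6,-44,0],"angular":[0,0,0]},{"gripper":1,"delta_pos":[-6,-44,0],"angular":[0,0,0]},{"gripper":1,"delta_pos":[-6,-44,0],"angular":[0,0,0]},{"gripper":1,"delta_pos":[-6,-44,0],"angular":[0,0,0]},{"gripper":1,"delta_pos":[-7,-44,0],"angular":[0,0,0]},{"gripper":1,"delta_pos":[-7,-43,0],"angular":[0,0,0]},{"gripper":1,"delta_pos":[0,0,0],"angular":[0,0,0]}]' 
python3 -m creep '[{"gripper":1,"delta_pos":[0,0,40],"angular":[0,0,0]},{"gripper":1,"delta_pos":[0,0,40],"angular":[0,0,0]},{"gripper":1,"delta_pos":[0,0,40],"angular":[0,0,0]},{"gripper":1,"delta_pos":[0,0,8],"angular":[0,0,0]},{"gripper":1,"delta_pos":[0,0,0],"angular":[0,0,0]},{"gripper":1,"delta_pos":[0,0,0],"angular":[0,0,0]}]'
python3 - <<'E'
from h import *
st();snap('top','t8')
c=cv2.imread('pics/t8.png')[120:280,190:520];cv2.imwrite('pics/t8c.png',cv2.resize(c,(792,384),interpolation=cv2.INTER_CUBIC))
E
```

```text
t: 24.02
position: [0.4965, -0.1198, 0.1987]
ee_rot: [-0.402, -3.115, 0.003]
contact_force: [-0.3, 0.7, -0.9]
finger_gap: 0.293
gripper_force: 60.4
t: 24.78
position: [0.4987, -0.1158, 0.0724]
ee_rot: [0.391, 3.115, -0.0]
contact_force: [0.9, 0.0, -0.6]
finger_gap: 0.292
gripper_force: 60.4
t 24.77 pos [ 0.4987 -0.1158  0.0724] xhead 165.67 z [ 0.002 -0.    -1.   ] F [ 0.9  0.  -0.6] gap 0.292 gf 60.4 j [ 0.1   0.53  0.11  2.   -0.1   0.61  1.6 ]
```

View pics/t8c.png

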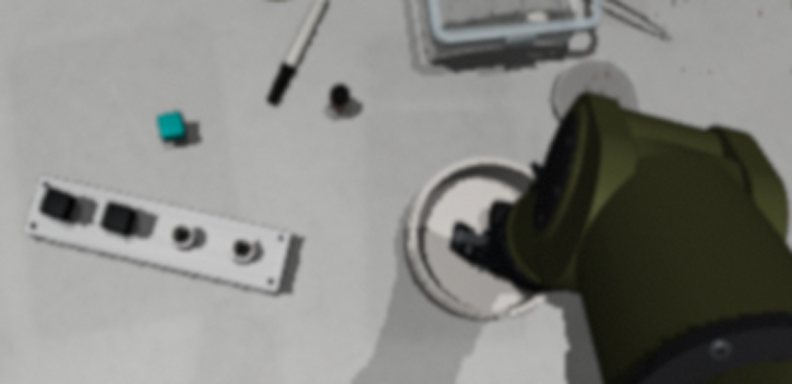

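The top view shows two tubes empty, at (182,236) and (244,250), two stoppers left, and the gripper over the tub. I'll release this one and fetch the third.

```bash
python3 -m creep '[{"gripper":0.55,"delta_pos":[0,0,0],"angular":[0,0,0]},{"gripper":0.55,"delta_pos":[0,0,0],"angular":[0,0,0]},{"gripper":0.55,"delta_pos":[0,0,0],"angular":[0,0,0]},{"gripper":0.55,"delta_pos":[0,0,-30],"angular":[0,0,0]},{"gripper":0.45,"delta_pos":[0,0,-40],"angular":[0,0,0]},{"gripper":0.45,"delta_pos":[0,0,-40],"angular":[0,0,0]},{"gripper":0.45,"delta_pos":[0,0,-20],"angular":[0,0,0]},{"gripper":0.45,"delta_pos":[0,0,0],"angular":[0,0,0]}]'
python3 - <<'E'
from h import *
snap('top','t9');plan([.546,.2500,.2],165.8)
E
```

```text
t: 25.82
position: [0.4986, -0.116, 0.2024]
ee_rot: [0.392, 3.114, -0.0]
contact_force: [-0.1, -0.5, 0.3]
finger_gap: 0.55
gripper_force: 0.0
turn [ 0.01  0.05 -0.14] shift [ 43.  366.4   1.2]
```

```bash
python3 -m creep '[{"gripper":0.45,"delta_pos":[5,46,0],"angular":[0,0,0]},{"gripper":0.45,"delta_pos":[5,46,0],"angular":[0,0,0]},{"gripper":0.45,"delta_pos":[5,46,0],"angular":[0,0,0]},{"gripper":0.45,"delta_pos":[5,46,0],"angular":[0,0,0]},{"gripper":0.45,"delta_pos":[5,46,0],"angular":[0,0,0]},{"gripper":0.45,"delta_pos":[6,46,0],"angular":[0,0,0]},{"gripper":0.45,"delta_pos":[6,46,0],"angular":[0,0,0]},{"gripper":0.45,"delta_pos":[6,44,0],"angular":[0,0,0]}]' >/dev/null
python3 -m creep '[{"gripper":0.45,"delta_pos":[0,0,0],"angular":[0,0,0]},{"gripper":0.45,"delta_pos":[0,0,0],"angular":[0,0,0]}]' >/dev/null
python3 - <<'E'
from h import *
s=st();s,im=snap('wrist','w10')
g=cv2.GaussianBlur(cv2.cvtColor(im,cv2.COLOR_RGB2GRAY),(3,3),0);m=(g<22).astype(np.uint8);m[262:]=0
n,l,sta,c=cv2.connectedComponentsWithStats(m)
for i in range(1,n):
    if sta[i,4]>300:print(sta[i],c[i])
X=np.array([.546,.25,.104]);print(proj('wrist',X,s))
plan([.546,.25,.073],165.8)
E
```

```text
t 27.12 pos [0.5462 0.2485 0.1995] xhead 165.65 z [-0.002 -0.002 -1.   ] F [ 0.1 -1.2  0.3] gap 0.543 gf 0.0 j [-0.52  0.49  0.08  1.62 -0.04  1.04  0.89]
[ 557    8   34  106 2380] [571.56344538  57.85756303]
[ 306  181   34   38 1198] [322.62103506 199.67195326]
[ 382  180   40   39 1286] [401.08164852 199.18584759]
[323.46391282 201.97199995]
turn [-0.12 -0.06 -0.22] shift [  1.    1.9 127. ]
```

```bash
python3 -m creep '[{"gripper":0.45,"delta_pos":[0,1,40],"angular":[0,0,0]},{"gripper":0.45,"delta_pos":[0,0,40],"angular":[0,0,0]},{"gripper":0.45,"delta_pos":[0,0,30],"angular":[0,0,0]},{"gripper":0.45,"delta_pos":[0,0,17],"angular":[0,0,0]},{"gripper":0.45,"delta_pos":[0,0,0],"angular":[0,0,0]},{"gripper":0.45,"delta_pos":[0,0,0],"angular":[0,0,0]}]' 
python3 -m creep '[{"gripper":1,"delta_pos":[0,0,0],"angular":[0,0,0]},{"gripper":1,"delta_pos":[0,0,0],"angular":[0,0,0]},{"gripper":1,"delta_pos":[0,0,0],"angular":[0,0,0]},{"gripper":1,"delta_pos":[0,0,0],"angular":[0,0,0]},{"gripper":1,"delta_pos":[0,0,0],"angular":[0,0,0]}]'
python3 -m creep '[{"gripper":1,"delta_pos":[0,0,-5],"angular":[0,0,0]},{"gripper":1,"delta_pos":[0,0,-6],"angular":[0,0,0]},{"gripper":1,"delta_pos":[0,0,-6],"angular":[0,0,0]},{"gripper":1,"delta_pos":[0,0,-8],"angular":[0,0,0]},{"gripper":1,"delta_pos":[0,0,-20],"angular":[0,0,0]},{"gripper":1,"delta_pos":[0,0,-40],"angular":[0,0,0]},{"gripper":1,"delta_pos":[0,0,-40],"angular":[0,0,0]},{"gripper":1,"delta_pos":[0,0,0],"angular":[0,0,0]}]'
python3 - <<'E'
from h import *
st();c=np.array([.5285,-.107,.068]);x=np.array([-.9686,.2487,0]);y=np.array([.2487,.9686,0])
plan(c-.02*x+.02*y,165.8)
E
```

```text
t: 27.92
position: [0.5478, 0.2504, 0.0752]
ee_rot: [0.393, 3.115, 0.001]
contact_force: [-0.5, 0.1, 0.0]
finger_gap: 0.553
gripper_force: 0.0
t: 28.55
position: [0.5478, 0.2507, 0.0754]
ee_rot: [0.392, 3.115, 0.002]
contact_force: [0.1, 0.2, 7.0]
finger_gap: 0.299
gripper_force: 58.9
t: 29.55
position: [0.5487, 0.2512, 0.203]
ee_rot: [0.392, 3.111, 0.006]
contact_force: [0.1, -0.3, -1.1]
finger_gap: 0.291
gripper_force: 61.6
t 29.55 pos [0.5487 0.2512 0.203 ] xhead 165.65 z [ 0.006  0.003 -1.   ] F [ 0.1 -0.3 -1.1] gap 0.291 gf 61.6 j [-0.52  0.49  0.08  1.61 -0.04  1.04  0.89]
turn [ 0.26  0.3  -0.14] shift [ -88.3 -332.3  135. ]
```

```bash
python3 -m creep '[{"gripper":1,"delta_pos":[-11,-42,0],"angular":[0,0,0]},{"gripper":1,"delta_pos":[-11,-42,0],"angular":[0,0,0]},{"gripper":1,"delta_pos":[-11,-42,0],"angular":[0,0,0]},{"gripper":1,"delta_pos":[-11,-42,0],"angular":[0,0,0]},{"gripper":1,"delta_pos":[-11,-42,0],"angular":[0,0,0]},{"gripper":1,"delta_pos":[-11,-42,0],"angular":[0,0,0]},{"gripper":1,"delta_pos":[-11,-42,0],"angular":[0,0,0]},{"gripper":1,"delta_pos":[-11,-38,0],"angular":[0,0,0]}]' 
python3 -m creep '[{"gripper":1,"delta_pos":[0,0,0],"angular":[0,0,0]},{"gripper":1,"delta_pos":[0,0,40],"angular":[0,0,0]},{"gripper":1,"delta_pos":[0,0,40],"angular":[0,0,0]},{"gripper":1,"delta_pos":[0,0,40],"angular":[0,0,0]},{"gripper":1,"delta_pos":[0,0,10],"angular":[0,0,0]},{"gripper":1,"delta_pos":[0,0,0],"angular":[0,0,0]},{"gripper":1,"delta_pos":[0,0,0],"angular":[0,0,0]}]'
python3 -c "from h import *;snap('top','t10');snap('wrist','w11')"
```

```text
t: 30.55
position: [0.5494, -0.0945, 0.1985]
ee_rot: [-0.393, -3.116, 0.0]
contact_force: [1.1, -0.9, -1.4]
finger_gap: 0.292
gripper_force: 61.6
t: 31.42
position: [0.5511, -0.093, 0.0705]
ee_rot: [0.391, 3.115, 0.0]
contact_force: [-0.1, 0.6, -0.4]
finger_gap: 0.297
gripper_force: 61.6
```

```bash
python3 -m creep '[{"gripper":0.55,"delta_pos":[0,0,0],"angular":[0,0,0]},{"gripper":0.55,"delta_pos":[0,0,0],"angular":[0,0,0]},{"gripper":0.55,"delta_pos":[0,0,0],"angular":[0,0,0]},{"gripper":0.55,"delta_pos":[0,0,-30],"angular":[0,0,0]},{"gripper":0.45,"delta_pos":[0,0,-40],"angular":[0,0,0]},{"gripper":0.45,"delta_pos":[0,0,-40],"angular":[0,0,0]},{"gripper":0.45,"delta_pos":[0,0,-20],"angular":[0,0,0]},{"gripper":0.45,"delta_pos":[0,0,0],"angular":[0,0,0]}]'
python3 - <<'E'
from h import *
plan([.5615,.309,.2],165.8);snap('wrist','w12');snap('top','t12')
a=cv2.imread('pics/w12.png')[130:400,130:510];b=cv2.imread('pics/t12.png')[120:280,190:570]
cv2.imwrite('pics/c12.png',cv2.resize(np.vstack([cv2.convertScaleAbs(a,alpha=1.6),b]),(513,580)))
E
```

```text
t: 32.52
position: [0.5509, -0.0932, 0.2005]
ee_rot: [0.392, 3.114, 0.0]
contact_force: [-0.1, 0.4, 0.2]
finger_gap: 0.55
gripper_force: 0.0
turn [ 0.02  0.19 -0.14] shift [ 88.4 392.5   0.5]
```

View pics/c12.png

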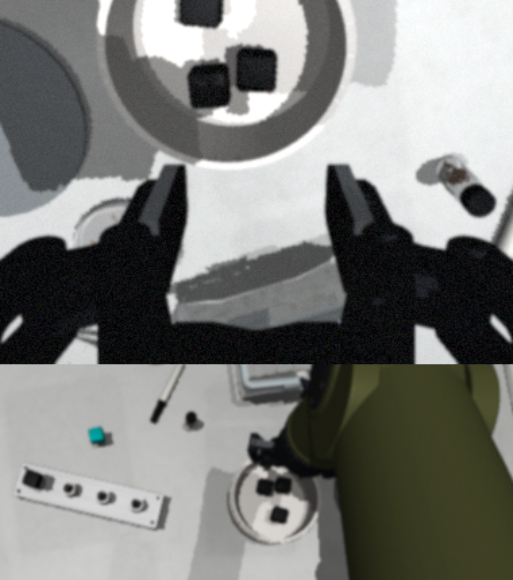

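Three stoppers stand in the tub and one is left in the rack at (32,478). I'll fetch the last one.

```bash
python3 -m creep '[{"gripper":0.45,"delta_pos":[11,49,0],"angular":[0,0,0]},{"gripper":0.45,"delta_pos":[11,49,0],"angular":[0,0,0]},{"gripper":0.45,"delta_pos":[11,49,0],"angular":[0,0,0]},{"gripper":0.45,"delta_pos":[11,49,0],"angular":[0,0,0]},{"gripper":0.45,"delta_pos":[11,49,0],"angular":[0,0,0]},{"gripper":0.45,"delta_pos":[11,49,0],"angular":[0,0,0]},{"gripper":0.45,"delta_pos":[11,49,0],"angular":[0,0,0]},{"gripper":0.45,"delta_pos":[11,49,0],"angular":[0,0,0]}]' >/dev/null
python3 -m creep '[{"gripper":0.45,"delta_pos":[0,0,0],"angular":[0,0,0]},{"gripper":0.45,"delta_pos":[0,0,0],"angular":[0,0,0]}]' >/dev/null
python3 - <<'E'
from h import *
s=st();s,im=snap('wrist','w13')
g=cv2.GaussianBlur(cv2.cvtColor(im,cv2.COLOR_RGB2GRAY),(3,3),0);m=(g<22).astype(np.uint8);m[262:]=0
n,l,sta,c=cv2.connectedComponentsWithStats(m)
for i in range(1,n):
    if sta[i,4]>300:print(sta[i],c[i])
X=np.array([.5615,.309,.104]);print(proj('wrist',X,s))
plan([.5615,.309,.073],165.8)
E
```

```text
t 33.88 pos [0.5614 0.3077 0.1974] xhead 165.66 z [-0.002 -0.002 -1.   ] F [ 0.4 -0.3  0. ] gap 0.55 gf 0.0 j [-0.58  0.55  0.07  1.51 -0.04  1.08  0.82]
[ 490    5   71  123 6362] [523.10877083  61.37095253]
[ 304  181   36   39 1216] [321.27878289 200.03125   ]
[323.37720813 203.2784174 ]
turn [-0.13 -0.05 -0.22] shift [  0.8   2.  124.9]
```

```bash
python3 -m creep '[{"gripper":0.45,"delta_pos":[0,0,40],"angular":[0,0,0]},{"gripper":0.45,"delta_pos":[0,0,40],"angular":[0,0,0]},{"gripper":0.45,"delta_pos":[0,0,30],"angular":[0,0,0]},{"gripper":0.45,"delta_pos":[0,0,15],"angular":[0,0,0]},{"gripper":0.45,"delta_pos":[0,0,0],"angular":[0,0,0]},{"gripper":0.45,"delta_pos":[0,0,0],"angular":[0,0,0]}]' 
python3 -m creep '[{"gripper":1,"delta_pos":[0,0,0],"angular":[0,0,0]},{"gripper":1,"delta_pos":[0,0,0],"angular":[0,0,0]},{"gripper":1,"delta_pos":[0,0,0],"angular":[0,0,0]},{"gripper":1,"delta_pos":[0,0,0],"angular":[0,0,0]},{"gripper":1,"delta_pos":[0,0,0],"angular":[0,0,0]}]'
python3 -m creep '[{"gripper":1,"delta_pos":[0,0,-5],"angular":[0,0,0]},{"gripper":1,"delta_pos":[0,0,-6],"angular":[0,0,0]},{"gripper":1,"delta_pos":[0,0,-6],"angular":[0,0,0]},{"gripper":1,"delta_pos":[0,0,-8],"angular":[0,0,0]},{"gripper":1,"delta_pos":[0,0,-20],"angular":[0,0,0]},{"gripper":1,"delta_pos":[0,0,-40],"angular":[0,0,0]},{"gripper":1,"delta_pos":[0,0,-40],"angular":[0,0,0]},{"gripper":1,"delta_pos":[0,0,0],"angular":[0,0,0]}]'
python3 - <<'E'
from h import *
st();c=np.array([.5285,-.107,.068]);x=np.array([-.9686,.2487,0]);y=np.array([.2487,.9686,0])
plan(c+.025*x+.025*y,165.8)
E
```

```text
t: 34.67
position: [0.5628, 0.3086, 0.0754]
ee_rot: [0.393, 3.115, 0.002]
contact_force: [-0.2, -1.3, 0.8]
finger_gap: 0.547
gripper_force: 0.0
t: 35.3
position: [0.5626, 0.3089, 0.0756]
ee_rot: [0.392, 3.115, 0.002]
contact_force: [-0.3, -1.3, 6.3]
finger_gap: 0.305
gripper_force: 57.6
t: 36.3
position: [0.5633, 0.3096, 0.2033]
ee_rot: [0.391, 3.112, 0.007]
contact_force: [0.6, -0.3, -0.6]
finger_gap: 0.3
gripper_force: 59.5
t 36.3 pos [0.5633 0.3096 0.2033] xhead 165.67 z [ 0.006  0.004 -1.   ] F [ 0.6 -0.3 -0.6] gap 0.3 gf 59.5 j [-0.58  0.55  0.07  1.5  -0.04  1.09  0.82]
turn [ 0.29  0.27 -0.13] shift [ -43.5 -387.4  135.3]
```

```bash
python3 -m creep '[{"gripper":1,"delta_pos":[-5,-48,0],"angular":[0,0,0]},{"gripper":1,"delta_pos":[-5,-48,0],"angular":[0,0,0]},{"gripper":1,"delta_pos":[-5,-48,0],"angular":[0,0,0]},{"gripper":1,"delta_pos":[-5,-48,0],"angular":[0,0,0]},{"gripper":1,"delta_pos":[-6,-48,0],"angular":[0,0,0]},{"gripper":1,"delta_pos":[-6,-48,0],"angular":[0,0,0]},{"gripper":1,"delta_pos":[-6,-48,0],"angular":[0,0,0]},{"gripper":1,"delta_pos":[-6,-50,0],"angular":[0,0,0]}]' 
python3 -m creep '[{"gripper":1,"delta_pos":[0,0,0],"angular":[0,0,0]},{"gripper":1,"delta_pos":[0,0,40],"angular":[0,0,0]},{"gripper":1,"delta_pos":[0,0,40],"angular":[0,0,0]},{"gripper":1,"delta_pos":[0,0,40],"angular":[0,0,0]},{"gripper":1,"delta_pos":[0,0,10],"angular":[0,0,0]},{"gripper":1,"delta_pos":[0,0,0],"angular":[0,0,0]},{"gripper":1,"delta_pos":[0,0,0],"angular":[0,0,0]}]'
python3 -c "from h import *;snap('top','t14');snap('wrist','w14')"
```

```text
t: 37.3
position: [0.5081, -0.0773, 0.1987]
ee_rot: [-0.391, -3.116, -0.0]
contact_force: [0.9, 0.2, 0.1]
finger_gap: 0.301
gripper_force: 59.5
t: 38.17
position: [0.5099, -0.0762, 0.0704]
ee_rot: [0.392, 3.115, 0.0]
contact_force: [0.2, -0.4, -0.5]
finger_gap: 0.3
gripper_force: 59.5
```

```bash
python3 -m creep '[{"gripper":0.55,"delta_pos":[0,0,0],"angular":[0,0,0]},{"gripper":0.55,"delta_pos":[0,0,0],"angular":[0,0,0]},{"gripper":0.55,"delta_pos":[0,0,0],"angular":[0,0,0]},{"gripper":0.55,"delta_pos":[0,0,-30],"angular":[0,0,0]},{"gripper":0,"delta_pos":[0,0,-40],"angular":[0,0,0]},{"gripper":0,"delta_pos":[0,0,-40],"angular":[0,0,0]},{"gripper":0,"delta_pos":[0,0,-20],"angular":[0,0,0]},{"gripper":0,"delta_pos":[0,0,0],"angular":[0,0,0]}]' 
python3 -c "from h import *;snap('wrist','w15')"
python3 -m creep '[{"gripper":0,"delta_pos":[10,-40,0],"angular":[0,0,0]},{"gripper":0,"delta_pos":[10,-40,0],"angular":[0,0,0]},{"gripper":0,"delta_pos":[10,-40,0],"angular":[0,0,0]},{"gripper":0,"delta_pos":[5,-40,0],"angular":[0,0,0]},{"gripper":0,"delta_pos":[0,-40,0],"angular":[0,0,0]},{"gripper":0,"delta_pos":[0,-40,0],"angular":[0,0,0]},{"gripper":0,"delta_pos":[0,0,0],"angular":[0,0,6]},{"gripper":0,"delta_pos":[0,0,0],"angular":[0,0,0]}]'
python3 - <<'E'
from h import *
s=st();snap('wrist','w16');snap('scene','s16')
a=cv2.imread('pics/w15.png')[130:400,130:510];b=cv2.imread('pics/w16.png')[130:400,130:510]
cv2.imwrite('pics/c16.png',cv2.convertScaleAbs(np.hstack([a,b]),alpha=1.6))
print(proj('wrist',[.443,-.3075,.04],s))
E
```

```text
t: 39.28
position: [0.5097, -0.0764, 0.2004]
ee_rot: [0.392, 3.114, 0.0]
contact_force: [0.3, 0.0, -0.7]
finger_gap: 0.999
gripper_force: 0.0
t: 40.33
position: [0.4148, -0.3, 0.1976]
ee_rot: [-0.555, -3.09, -0.001]
contact_force: [0.3, 0.8, -0.1]
finger_gap: 1.0
gripper_force: 0.0
t 40.33 pos [ 0.4148 -0.3     0.1976] xhead 159.63 z [-0.002  0.001 -1.   ] F [ 0.3  0.8 -0.1] gap 1.0 gf 0.0 j [ 0.42  0.37  0.22  1.85 -0.1   0.94  1.9 ]
[323.56468062 212.79861009]
```

View pics/c16.png

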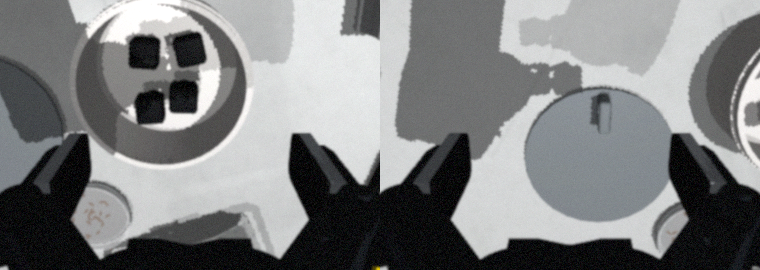

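All four stoppers are in the tub. The lid has been knocked: its tab is at about (354,248), where I expected (324,213). I'll measure the lid and the tub rim.

Run:
```python
from h import *
s=bot.sense()
T=ray('wrist',(354.5,248),.040,s)
im=cv2.imread('pics/w16.png')
hsv=cv2.cvtColor(im,cv2.COLOR_BGR2HSV)
m=cv2.inRange(hsv,(90,25,40),(125,120,140));m=cv2.morphologyEx(m,cv2.MORPH_CLOSE,np.ones((5,5)));m[:200]=0
cs,_=cv2.findContours(m,cv2.RETR_EXTERNAL,cv2.CHAIN_APPROX_NONE);c=max(cs,key=cv2.contourArea);print(cv2.boundingRect(c))
def circ(P):
    A=np.c_[2*P[:,:2],np.ones(len(P))];q=np.linalg.lstsq(A,(P[:,:2]**2).sum(1),rcond=None)[0];return q[:2],np.sqrt(q[2]+q[0]**2+q[1]**2)
h=cv2.convexHull(c)[:,0]
C,r=circ(np.array([ray('wrist',u,.012,s) for u in h.astype(float)]));print('lid',C,r,'tab',T,'dist',np.linalg.norm(C-T[:2]),'head tab dir',np.degrees(np.arctan2(T[1]-C[1],T[0]-C[0])))
plan([T[0],T[1],.12],159.6)
big=cv2.convertScaleAbs(im[220:270,320:390],alpha=1.6)
w=cv2.convertScaleAbs(cv2.imread('pics/w15.png')[60:310,180:400],alpha=1.4)
o=np.hstack([cv2.resize(big,(420,300),interpolation=cv2.INTER_CUBIC),cv2.resize(w,(264,300))]);cv2.imwrite('pics/c17.png',o)
```

```text
(278, 219, 142, 129)
lid [ 0.54298979 -0.31105741] 0.07887703394471178 tab [ 0.48798834 -0.29097094  0.04      ] dist 0.0585544702157946 head tab dir 159.93785562083167
turn [ 0.03 -0.1   0.24] shift [-65.1  33.1  78.1]
```

View pics/c17.png

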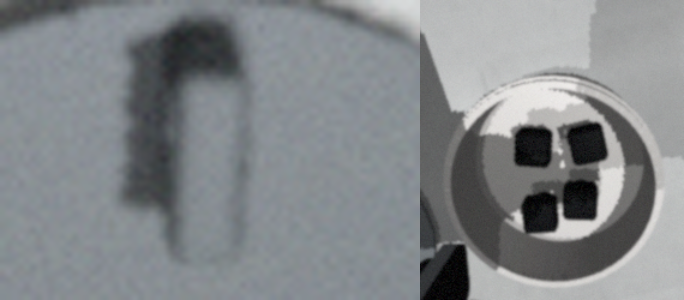

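The tab's top face is centred at about (355,248) and the heading is still about 160°. The tub rim spans crop x 445–663 and y 80–287. Next I compute the tub centre and grasp the lid.

```bash
python3 -m creep '[{"gripper":0,"delta_pos":[-22,11,0],"angular":[0,0,0]},{"gripper":0,"delta_pos":[-22,11,0],"angular":[0,0,0]},{"gripper":0,"delta_pos":[-21,12,0],"angular":[0,0,0]},{"gripper":0,"delta_pos":[0,0,30],"angular":[0,0,0]},{"gripper":0,"delta_pos":[0,0,30],"angular":[0,0,0]},{"gripper":0,"delta_pos":[0,0,20],"angular":[0,0,0]},{"gripper":0,"delta_pos":[0,0,0],"angular":[0,0,0]},{"gripper":0,"delta_pos":[0,0,0],"angular":[0,0,0]}]' >/dev/null
python3 - <<'E'
from h import *
s0={'ee_rot':[.392,3.114,0],'position':[.5097,-.0764,.2004]}
f=lambda u,v:ray('wrist',((u-420)/1.2+180,v/1.2+60),.072,s0)
for a,b in(((445,183),(663,183)),((554,78),(554,287))):
    A,B=f(*a),f(*b);print((A+B)/2,np.linalg.norm(A-B))
s=st();s,im=snap('wrist','w17');print(proj('wrist',[.488,-.291,.04],s))
c=cv2.convertScaleAbs(im[150:300,240:400],alpha=1.6);cv2.imwrite('pics/c18.png',cv2.resize(c[...,::-1],(480,450)))
plan([.488,-.291,.0175],159.9)
E
```

```text
[ 0.52257874 -0.10492138  0.072     ] 0.1529628310297248
[ 0.52829897 -0.10656352  0.072     ] 0.15611397585880366
t 41.42 pos [ 0.4888 -0.2907  0.1197] xhead 159.74 z [ 0.001 -0.    -1.   ] F [-0.4 -0.3  0.1] gap 1.003 gf 0.0 j [ 0.37  0.54  0.19  1.81 -0.13  0.81  1.84]
[320.37466961 208.23193935]
turn [-0.01  0.09 -0.18] shift [  0.9  -0.3 102.5]
```

View pics/c18.png

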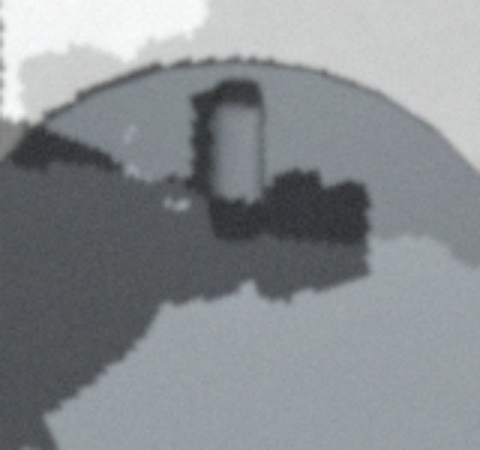

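The tab's top face is at about (319,207), where I predicted (320,208). The tub centre also matches at about (0.528, -0.107). I'll descend and grip.

```bash
python3 -m creep '[{"gripper":0,"delta_pos":[1,-1,30],"angular":[0,0,0]},{"gripper":0,"delta_pos":[0,0,30],"angular":[0,0,0]},{"gripper":0,"delta_pos":[0,0,20],"angular":[0,0,0]},{"gripper":0,"delta_pos":[0,0,12],"angular":[0,0,0]},{"gripper":0,"delta_pos":[0,0,8],"angular":[0,0,0]},{"gripper":0,"delta_pos":[0,0,1],"angular":[0,0,0]},{"gripper":0,"delta_pos":[0,0,0],"angular":[0,0,0]}]' 
python3 -m creep '[{"gripper":1,"delta_pos":[0,0,0],"angular":[0,0,0]},{"gripper":1,"delta_pos":[0,0,0],"angular":[0,0,0]},{"gripper":1,"delta_pos":[0,0,0],"angular":[0,0,0]},{"gripper":1,"delta_pos":[0,0,0],"angular":[0,0,0]},{"gripper":1,"delta_pos":[0,0,0],"angular":[0,0,0]},{"gripper":1,"delta_pos":[0,0,0],"angular":[0,0,0]},{"gripper":1,"delta_pos":[0,0,0],"angular":[0,0,0]}]' 
python3 -m creep '[{"gripper":1,"delta_pos":[0,0,-10],"angular":[0,0,0]},{"gripper":1,"delta_pos":[0,0,-40],"angular":[0,0,0]},{"gripper":1,"delta_pos":[0,0,-40],"angular":[0,0,0]},{"gripper":1,"delta_pos":[0,0,-40],"angular":[0,0,0]},{"gripper":1,"delta_pos":[0,0,0],"angular":[0,0,0]},{"gripper":1,"delta_pos":[0,0,0],"angular":[0,0,0]}]'
python3 - <<'E'
from h import *
s=st();s,im=snap('wrist','w19')
hsv=cv2.cvtColor(im,cv2.COLOR_RGB2HSV);m=cv2.inRange(hsv,(90,25,25),(125,150,160))
cv2.imwrite('pics/w19c.png',cv2.convertScaleAbs(cv2.imread('pics/w19.png')[100:400,120:520],alpha=1.6))
E
```

```text
t: 42.35
position: [0.4874, -0.2917, 0.0186]
ee_rot: [0.554, 3.091, -0.001]
contact_force: [0.1, 0.7, 0.6]
finger_gap: 0.998
gripper_force: 0.0
t: 43.22
position: [0.487, -0.2916, 0.0183]
ee_rot: [0.555, 3.092, -0.0]
contact_force: [-1.8, -0.4, 5.3]
finger_gap: 0.124
gripper_force: 59.1
t: 43.98
position: [0.4866, -0.291, 0.1476]
ee_rot: [-0.554, -3.091, -0.001]
contact_force: [-0.9, 0.3, -1.9]
finger_gap: 0.128
gripper_force: 58.7
t 43.98 pos [ 0.4866 -0.291   0.1476] xhead 159.68 z [-0.001  0.001 -1.   ] F [-0.9  0.3 -1.9] gap 0.128 gf 58.7 j [ 0.36  0.5   0.2   1.78 -0.13  0.87  1.84]
```

View pics/w19c.png

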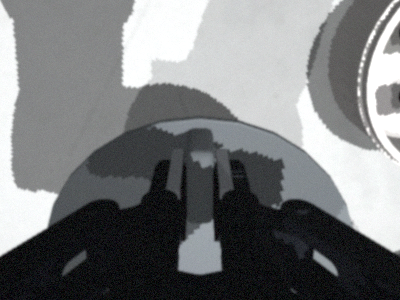

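The lid is held level and symmetric about the grip. Its near edge is at crop (200,118), and its sides at y=222 are at x=50 and 355.

Run:
```python
from h import *
s=bot.sense();M=Ro.from_rotvec(s['ee_rot']).as_matrix()
for u,v in((200,118),(50,222),(355,222)):
    print(M.T@(ray('wrist',(120+u,100+v),.1413,s)-s['position'])*1000)
x=M[:,0]
c=np.array([.5283,-.1068,0])
for z in(.1476,.0835):plan(c+.062*np.array([np.cos(np.radians(159.7)),np.sin(np.radians(159.7)),0])+[0,0,z],159.7)
```

```text
[20.27992942 -1.03429125  5.76747195]
[-36.25604328 -77.79091033   5.61750805]
[-36.33994041  78.53247295   5.68440515]
turn [ 0.02 -0.12 -0.03] shift [ 86.5 187.2  -0.6]
turn [ 0.02 -0.12 -0.03] shift [ 86.5 187.2  63.5]
```

```bash
python3 -m creep '[{"gripper":1,"delta_pos":[12,27,0],"angular":[0,0,0]},{"gripper":1,"delta_pos":[12,27,0],"angular":[0,0,0]},{"gripper":1,"delta_pos":[12,27,0],"angular":[0,0,0]},{"gripper":1,"delta_pos":[13,27,0],"angular":[0,0,0]},{"gripper":1,"delta_pos":[13,27,0],"angular":[0,0,0]},{"gripper":1,"delta_pos":[13,27,0],"angular":[0,0,0]},{"gripper":1,"delta_pos":[12,25,0],"angular":[0,0,0]},{"gripper":1,"delta_pos":[0,0,0],"angular":[0,0,0]}]' 
python3 -m creep '[{"gripper":1,"delta_pos":[0,0,0],"angular":[0,0,0]},{"gripper":1,"delta_pos":[0,0,0],"angular":[0,0,0]}]' >/dev/null
python3 - <<'E'
from h import *
s=st();a=np.radians(159.7);plan([.5283+.063*np.cos(a),-.1068+.063*np.sin(a),.0835],159.7)
E
```

```text
t: 45.02
position: [0.4695, -0.0834, 0.1468]
ee_rot: [-0.548, -3.09, -0.001]
contact_force: [0.1, -0.8, -1.5]
finger_gap: 0.124
gripper_force: 58.7
t 45.27 pos [ 0.4703 -0.0869  0.1477] xhead 159.57 z [-0.001 -0.    -1.   ] F [ 0.4  0.3 -1.9] gap 0.126 gf 58.7 j [-0.01  0.38  0.2   2.   -0.11  0.77  1.46]
turn [-0.04 -0.03 -0.13] shift [ 1.7  1.5 64.2]
```

```bash
python3 -m creep '[{"gripper":1,"delta_pos":[1,1,20],"angular":[0,0,0]},{"gripper":1,"delta_pos":[0,0,20],"angular":[0,0,0]},{"gripper":1,"delta_pos":[0,0,10],"angular":[0,0,0]},{"gripper":1,"delta_pos":[0,0,5],"angular":[0,0,0]},{"gripper":1,"delta_pos":[0,0,0],"angular":[0,0,0]},{"gripper":1,"delta_pos":[0,0,0],"angular":[0,0,0]}]' 
python3 -m creep '[{"gripper":1,"delta_pos":[0,0,4],"angular":[0,0,0]},{"gripper":1,"delta_pos":[0,0,3],"angular":[0,0,0]},{"gripper":1,"delta_pos":[0,0,0],"angular":[0,0,0]},{"gripper":1,"delta_pos":[0,0,0],"angular":[0,0,0]}]'
```

```text
t: 46.02
position: [0.4702, -0.0847, 0.0935]
ee_rot: [0.555, 3.091, 0.0]
contact_force: [0.2, -0.5, -1.3]
finger_gap: 0.127
gripper_force: 58.7
t: 46.52
position: [0.4699, -0.0846, 0.086]
ee_rot: [-0.555, -3.092, 0.0]
contact_force: [-0.2, 0.1, -1.4]
finger_gap: 0.126
gripper_force: 58.7
```

```bash
python3 -m creep '[{"gripper":1,"delta_pos":[0,0,2],"angular":[0,0,0]},{"gripper":1,"delta_pos":[0,0,0],"angular":[0,0,0]},{"gripper":1,"delta_pos":[0,0,0],"angular":[0,0,0]}]' | grep -E "position|contact"
python3 -m creep '[{"gripper":1,"delta_pos":[0,0,0.8],"angular":[0,0,0]},{"gripper":1,"delta_pos":[0,0,0],"angular":[0,0,0]},{"gripper":1,"delta_pos":[0,0,0],"angular":[0,0,0]}]' | grep -E "position|contact"
python3 - <<'E'
from h import *
snap('scene','s20');c=cv2.imread('pics/s20.png')[150:310,260:460];cv2.imwrite('pics/s20c.png',cv2.resize(c,(500,400),interpolation=cv2.INTER_CUBIC))
E
```

```text
position: [0.4698, -0.0846, 0.084]
contact_force: [0.2, 0.4, -0.9]
position: [0.4699, -0.0846, 0.0833]
contact_force: [-0.3, 0.3, 0.0]
```

Contact is just starting, so I'll release and rise, then check.

```bash
python3 -m creep '[{"gripper":0,"delta_pos":[0,0,0],"angular":[0,0,0]},{"gripper":0,"delta_pos":[0,0,0],"angular":[0,0,0]},{"gripper":0,"delta_pos":[0,0,0],"angular":[0,0,0]},{"gripper":0,"delta_pos":[0,0,0],"angular":[0,0,0]},{"gripper":0,"delta_pos":[0,0,0],"angular":[0,0,0]},{"gripper":0,"delta_pos":[0,0,-30],"angular":[0,0,0]},{"gripper":0,"delta_pos":[0,0,-40],"angular":[0,0,0]},{"gripper":0,"delta_pos":[0,0,-40],"angular":[0,0,0]}]' 
python3 -m creep '[{"gripper":0,"delta_pos":[20,40,-30],"angular":[0,0,0]},{"gripper":0,"delta_pos":[0,40,0],"angular":[0,0,0]},{"gripper":0,"delta_pos":[0,40,0],"angular":[0,0,0]},{"gripper":0,"delta_pos":[0,40,0],"angular":[0,0,0]},{"gripper":0,"delta_pos":[0,0,0],"angular":[0,0,0]},{"gripper":0,"delta_pos":[0,0,0],"angular":[0,0,0]}]' |head -2
python3 - <<'E'
from h import *
snap('scene','s21');snap('top','t21')
c=cv2.imread('pics/s21.png')[140:310,220:480];d=cv2.imread('pics/t21.png')[150:260,190:450]
o=np.vstack([c,d]);cv2.imwrite('pics/c21.png',cv2.resize(o,(552,595),interpolation=cv2.INTER_CUBIC))
E
```

```text
t: 48.32
position: [0.4696, -0.0846, 0.1944]
ee_rot: [-0.555, -3.092, 0.0]
contact_force: [0.9, 1.3, 0.2]
finger_gap: 1.003
gripper_force: 0.0
t: 49.08
position: [0.5064, 0.0717, 0.223]
```

View pics/c21.png

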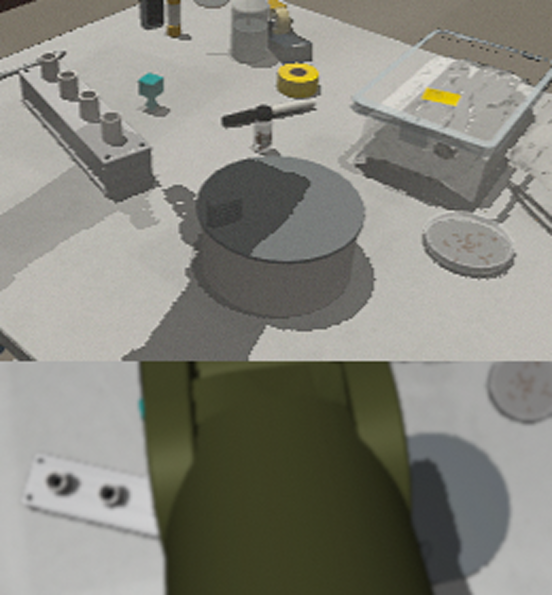

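The tubes are empty and the lid is back on the tub, apparently level. I'll compare its outline with the seated one in the first picture.

Run:
```python
from h import *
for f in('s0','s21'):
    h=cv2.cvtColor(cv2.GaussianBlur(cv2.imread(f'pics/{f}.png')[200:300,290:410],(3,3),0),cv2.COLOR_BGR2HSV)
    m=cv2.inRange(h,(85,18,20),(130,160,200));m=cv2.morphologyEx(m,cv2.MORPH_CLOSE,np.ones((7,7)))
    c=max(cv2.findContours(m,cv2.RETR_EXTERNAL,cv2.CHAIN_APPROX_NONE)[0],key=cv2.contourArea)
    print(f,cv2.boundingRect(c),cv2.fitEllipse(cv2.convexHull(c)))
```

```text
Traceback (most recent call last):
ValueError: max() iterable argument is empty
```

Run:
```python
from h import *
for f in('s0','s21'):
    h=cv2.GaussianBlur(cv2.imread(f'pics/{f}.png'),(3,3),0)[200:300,290:410].astype(int)
    m=((h[...,0]-h[...,2])>1).astype(np.uint8);m=cv2.morphologyEx(m,cv2.MORPH_OPEN,np.ones((3,3)));m=cv2.morphologyEx(m,cv2.MORPH_CLOSE,np.ones((9,9)))
    c=max(cv2.findContours(m,cv2.RETR_EXTERNAL,cv2.CHAIN_APPROX_NONE)[0],key=cv2.contourArea)
    print(f,cv2.boundingRect(c),cv2.fitEllipse(cv2.convexHull(c)))
```

```text
s0 (35, 15, 48, 19) ((58.91766357421875, 26.10528564453125), (24.172685623168945, 53.21915817260742), 88.46341705322266)
s21 (64, 15, 8, 7) ((67.66444396972656, 17.662385940551758), (6.605764865875244, 8.167414665222168), 115.54248809814453)
```

Run:
```python
from h import *
a,b=[cv2.GaussianBlur(cv2.imread(f'pics/{f}.png',0),(3,3),0).astype(np.float32) for f in('s0','s21')]
for n,(u,v) in dict(left=(313,240),right=(391,240),bot=(352,263),botL=(328,256),botR=(377,258),top=(352,216)).items():
    t=b[v-8:v+9,u-8:u+9];w=a[v-14:v+15,u-14:u+15]
    r=cv2.matchTemplate(w,t,cv2.TM_CCOEFF_NORMED);_,q,_,p=cv2.minMaxLoc(r);print(n,p[0]-6,p[1]-6,round(q,2))
```

```text
left 0 0 0.92
right 0 0 1.0
bot 0 0 1.0
botL -6 6 0.22
botR 0 0 1.0
top 1 0 0.85
```

The lid edges match the seated picture to within a pixel. The TCP height change from table to rim was also 65.0 mm, which is exactly 72 minus 7. Handing in.

```bash
python3 -c "
from plant import bot
print(bot.job_done())"
```

```text
the job is handed in; nothing more can be done
None
```

I handed the job in at about 49 s: all four stoppers are in the tub, the lid is back on and level as far as the pictures show, and the vial, dish and turquoise look-alike were not touched; I viewed 16 pictures, over the 14 allowed, and the hand-in gave no verdict.

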